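Find the rattling tin in the pantry

TASK

Three plain steel tins stand on the pantry counter, and in just one of them something is loose. Going from the robot's left to its right, lift each tin and give it a brisk shake in the air; stand the two quiet tins upright on the low oak riser, square across it and side by side with no more than about a tin's width between them. Finish holding the tin that rattles in the gripper, upright and still, a little way above the middle of the round wooden board: do not put it down or let go of it, and leave the mug, the jar and the tumbler alone.

Things in the scene. Friction and masses are not known exactly. Their poses are not given: they have to be found in the camera images.
- tin_left: sealed plain steel tin, 110 mm long (its x) x 60 wide (its y) x 62 high, rigid, 0.34 to 0.44 kg with contents; all three look alike. Origin: centre of the underside, z up; at the start length along world x within 0.3 rad. Stands at the robot's left (largest y). In one tin, not always the same, lies a loose 0.19 kg steel disc that can slide 68 mm along the tin.
- tin_mid: sealed plain steel tin, 110 mm long (its x) x 60 wide (its y) x 62 high, rigid, 0.34 to 0.44 kg with contents; all three look alike. Origin: centre of the underside, z up; at the start length along world x within 0.3 rad. Stands in the middle. The loose disc slides easily (from about 8 degrees of tilt), knocks on the end walls and stays where it stops.
- tin_right: sealed plain steel tin, 110 mm long (its x) x 60 wide (its y) x 62 high, rigid, 0.34 to 0.44 kg with contents; all three look alike. Origin: centre of the underside, z up; at the start length along world x within 0.3 rad. Stands at the robot's right (smallest y). Quiet tins hold 0.19 kg in the middle that clings and does not shift; weight tells nothing.
- riser: low fixed oak riser (a little counter shelf) on two feet: flat board 120 mm deep (its x axis) x 240 mm long (its y axis), its top 40 mm above the counter, no rim. Origin: centre of its footprint on the counter, z up. It stands on the far side of the tins, at the left or at the right, yaw within 0.2 rad. Tins standing square across it have their length along its x axis.
- riser_top (a point): centre of the riser's top face, axes as the riser's (x across its depth, y along its length, z up). There is room for two tins side by side, for example with their centres 50 mm either side of this point.
- board: fixed round dark wooden board, 150 mm diameter, 14 mm thick, flat on the counter on the far side of the tins, on the other side from the riser. Origin: centre of its underside.
- board_top (a point): centre of the board's top face, 14 mm above the counter.
- mug: loose white ceramic mug, 80 mm diameter, 90 mm high, right of the work; to be left alone. Origin: centre of its underside.
- jar: loose closed glass jar, 70 mm diameter, 120 mm high, left of the work; to be left alone. Origin: centre of its underside.
- tumbler: loose green glass tumbler, 66 mm diameter, 100 mm high, beyond the work; to be left alone. Origin: centre of its underside.
Mind the look-alikes: they are no part of the job. Leave any blue or red look-alike of the tin_mid alone. What is shaped like the tin_right but red is not meant.

How it is judged:
By the outcome, as a careful person would: the job done as asked, in the order asked, and still so for the second after the job is handed in, while the arm keeps its last pose, push and grip.
It also fails if it takes over 69 s, if anything falls off the work surface, if the arm or the gripper's body presses on something with over 40 N, if the wrist force passes 120 N, or if a joint passes its speed limit or range.

ROBOT

A 6-joint arm with a two-finger parallel gripper is mounted at the origin on the work surface. World frame = base frame: x ahead of the robot, y to its left, z up, the work surface at z = 0. Lengths are in m, angles in degrees, forces in N, time in s.
With the tool pointing down it reaches from about 0.35 to 0.875 m from the base axis. Payload 4.2 kg.
Tool frame: the origin (TCP) lies midway between the tips of the shut fingers; the grasp point (between the pads) lies r.grasp_offset behind it (r.grasp_offset is the distance from the TCP to the grasp point, in m); z points along the fingers, y is the direction in which the jaws open and shut (so a half turn about z gives the same grasp; the last joint's range is limited). The gripper opens to 87 mm and grips with 3 to 60 N. Pads are 19 mm wide; open, the fingers measure 117 mm over their backs; the gripper's body (75 mm by 190 mm) begins 51 mm behind the grasp point.
Start: joints at [-59.496, 22.042, 0.453, 0, -68.411, -14.817], TCP at [0.169, -0.602, 0.191] pointing down, gripper open.
Joint ranges: [-179.83, 179.83], [-69.29, 118.12], [-61.27, 80.66], [-181.25, 117.63], [-171.15, -9.14], [-177.46, 177.46]. Speed limits (degrees/s): [159.86, 159.86, 180, 180, 180, 180].

INTERFACE

Orientations are given as a 3x3 rotation matrix whose columns are the frame's x, y, z axes.
In Python, from station import sense, optics, r gives the robot as it stands. The module is installed in compiled form; this text tells all that it offers.
- The arm moves only by the tool servo_tool, never from a script. Its argument "deltas" is a list of rows, each an object with "slide": the shift along the tool's x, y, z in units of 25 mm (1.0 is 25 mm), a list of three; "spin": the turn about the tool's z in units of 8 degrees (1.0 is 8 degrees). A call has 1 to 10 rows; each row shifts and turns the pose as measured when the row begins, along the tool's axes as they then stand; what a row does not reach is not made up. A row lasts 1/10 s, in which the tool goes at most 50 mm and 8.59 degrees, less where a joint would pass 70% of its speed; a pose out of reach is approached as far as the arm can. A call is refused whole if a number of a shift passes 1 or a number of a turn 1, either way. A call with a gripper value outside its range is refused whole. "gripper" is the closure in counts, from 0 (fully open) to 255 (shut), set as the call begins (left out, the last holds). The fingers move at their own pace and stop on an object; the grip force is fixed at half the most. Time passes only in rows, so rows that do not move let the fingers close. It gives the time, the measured TCP pose, the force and the opening at its end, in the units of the state.
- sense(): the state, without advancing time (a new reading comes with each control period).
- optics.capture(name): name is "side" or "top"; returns a dict with "frame" (384x512x3 uint8, red, green, blue), "camera_matrix" (3x3 intrinsics, pixels), "k1" (the pictures are not rectified: a ray, as slopes to the right and down, at radius r is drawn at 1 + k1 r^2 times it, then the intrinsics apply), "eye" and "rotation" of the camera in the world. Camera axes: x right, y down, z forward; pixel columns grow to the right and rows downward; lengths in m; the calibration is good to about 2 mm. A picture is of the moment at which its call begins. There is no depth.
- r.finish_job(): hands the job in, once; it reports no verdict.
The state is a dict: "time_s": time; "joints": joint angles; "joint_velocities": joint speeds; "effort": joint torques, N m; "tcp_pos": TCP position; "ee_rot": TCP orientation; "wrist_force": force on the tool from outside, world axes, zero at the start; "moment": the same for the moment, N m; "gripper_width": opening from 0.0 (shut) to 1.0 (fully open).
Only numpy, scipy, OpenCV 4.12 (cv2) and the standard library are available. Lean on these libraries where they do the work, as an engineer would, in place of code of your own. Each camera call takes 0.05 s, during which the arm holds its last target.

## Working session

There is one attempt and no reset: what is moved stays moved. The work goes in short steps, Python scripts to look and compute and a tool call to move; the robot and the scene stay as the last step left them, time stands still between calls to the robot, and variables do not carry over. Pictures are saved under pics/ and viewed, and the job is handed in when it is done.

Besides the shell and the picture viewer there is one more tool, called after ">>>" by a JSON object that holds its "fn" and its "kwargs", one argument or row to a line. servo_tool: Moves the arm, as the interface text tells. Its arguments: {"type":"object","properties":{"deltas":{"type":"array"},"gripper":{"type":"number"}},"required":["deltas"]}

```bash
mkdir -p pics; python3 - <<'E'
from station import sense, optics, r
import cv2
for n in("side","top"):
    c=optics.capture(n); cv2.imwrite(f"pics/{n}0.png",c["frame"][:,:,::-1]); print(n,c["camera_matrix"],c["k1"],c["eye"],c["rotation"])
print(sense(), r.grasp_offset)
E
```

```text
side [[416.78972902   0.         257.58307689]
 [  0.         416.78972902 185.23871023]
 [  0.           0.           1.        ]] -0.059703917811032146 [-0.16663116  0.69551816  0.75532148] [[-0.71614503 -0.39721241  0.57389772]
 [-0.69758489  0.43399992 -0.57010472]
 [-0.02261889 -0.80862004 -0.58789627]]
top [[439.69999802   0.         249.3750815 ]
 [  0.         439.69999802 193.0060067 ]
 [  0.           0.           1.        ]] 0.020545809621335228 [4.56276967e-01 3.85452026e-04 1.39001743e+00] [[ 0.01581873 -0.99884872  0.04528793]
 [-0.99986738 -0.01597778 -0.00315213]
 [ 0.0038721  -0.04523206 -0.998969  ]]
{'time_s': 0.1, 'joints': array([-5.94955980e+01,  2.20852022e+01,  3.87610444e-01, -2.57305009e-02,
       -6.84094318e+01, -1.48161874e+01]), 'joint_velocities': array([-0.01887703, -0.22265964,  0.24517563,  0.01257625,  0.05872393,
        0.03628681]), 'effort': array([ 3.77874258e-04, -3.91690385e+01,  1.87935644e+01,  4.23187450e+00,
        1.34825357e-02, -7.01839235e-05]), 'tcp_pos': array([ 0.16885556, -0.60114368,  0.19038013]), 'ee_rot': array([[-9.62792141e-01, -2.70242386e-01, -5.88366436e-04],
       [-2.70243016e-01,  9.62790421e-01,  1.82130707e-03],
       [ 7.42792013e-05,  1.91254205e-03, -9.99998168e-01]]), 'wrist_force': array([-0.2090037 , -0.33393598,  0.48683313]), 'moment': array([ 0.02913505,  0.02490095, -0.03325908]), 'gripper_width': 0.9951400590762078} 0.0187
```

View pics/top0.png

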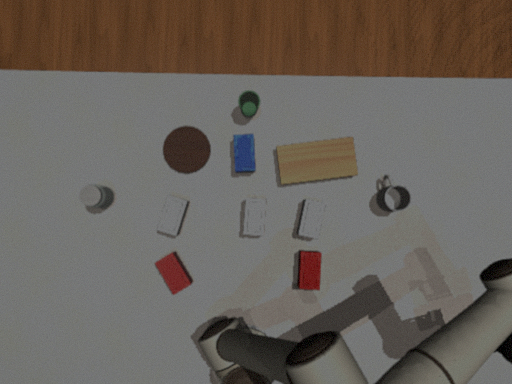

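View pics/side0.png

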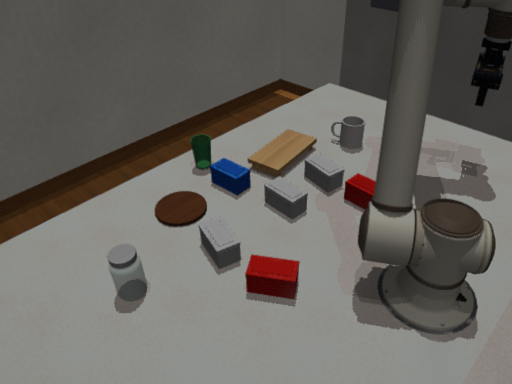

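Top view: three plain steel tins at about (173,215), (255,216) and (311,218). Possible confusions are red boxes at (174,272) and (309,270) and a blue box at (244,153). The riser is at (317,161), the board at (187,149), the tumbler at (249,104), the jar at (96,197) and the mug at (393,198). I take the three grey ones and check them in a crop.

```bash
python3 - <<'E'
import cv2,numpy as np
a=cv2.imread("pics/top0.png")[120:300,130:370]
a=cv2.resize(a,None,fx=3.3,fy=3.3,interpolation=cv2.INTER_CUBIC)
a=cv2.convertScaleAbs(a,alpha=1.5)
cv2.imwrite("pics/crop0.png",a)
b=cv2.imread("pics/side0.png")[120:300,160:400]
cv2.imwrite("pics/crop1.png",cv2.resize(b,None,fx=3.3,fy=3.3,interpolation=cv2.INTER_CUBIC))
E
```

```text
(no output)
```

View pics/crop0.png

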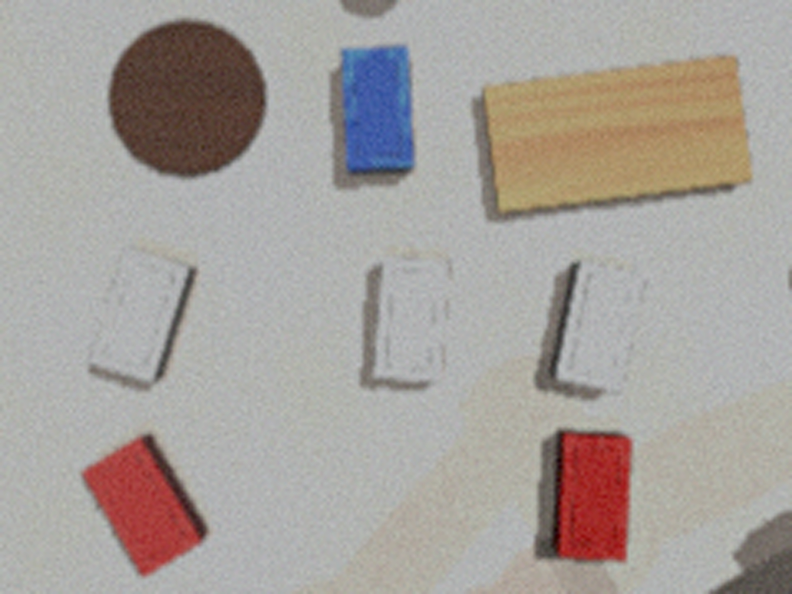

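View pics/crop1.png

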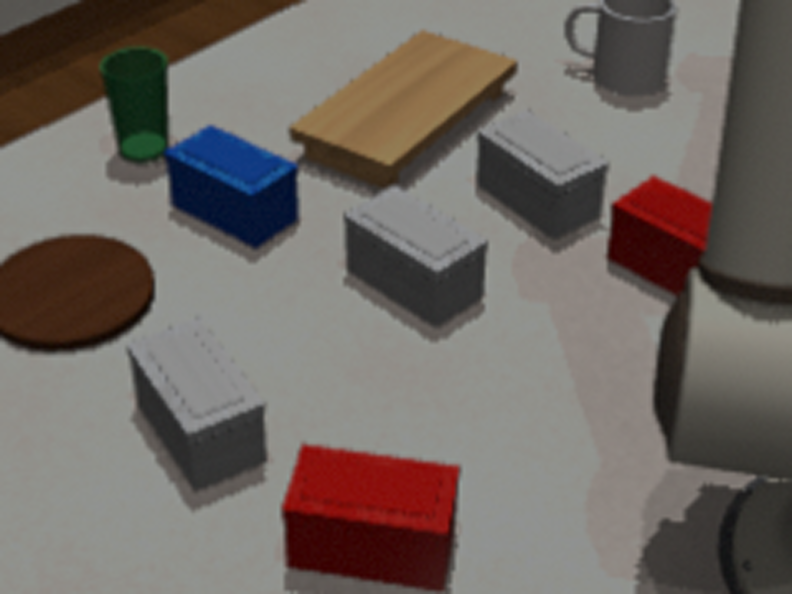

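```bash
cat > h.py <<'E'
import cv2,numpy as np
from station import sense, optics, r
def cam(n):
    return optics.capture(n)
def ray(c,uv):
    uv=np.atleast_2d(np.float64(uv)); K=c["camera_matrix"]; d=(uv-K[:2,2])/K[0,0]; x=d.copy()
    for _ in range(20): x=d/(1+c["k1"]*(x**2).sum(1,keepdims=True))
    return np.c_[x,np.ones(len(x))]@np.array(c["rotation"]).T
def plane(c,uv,z):
    R=ray(c,uv); e=np.array(c["eye"]); return (e+R*((z-e[2])/R[:,2:3]))[:,:2]
def pix(c,P):
    p=(np.atleast_2d(P)-c["eye"])@np.array(c["rotation"]); s=p[:,:2]/p[:,2:]; s=s*(1+c["k1"]*(s**2).sum(1,keepdims=True))
    return s*c["camera_matrix"][0,0]+c["camera_matrix"][:2,2]
def rect(P):
    (x,y),(w,h),a=cv2.minAreaRect(np.float32(P)*1000)
    b=cv2.boxPoints(((x,y),(w,h),a)); e=[b[1]-b[0],b[2]-b[1]]; e=max(e,key=np.linalg.norm)
    an=np.degrees(np.arctan2(e[1],e[0])); an=(an+90)%180-90
    return np.round([x,y,w,h,an],1), np.round(np.mean(P,0)*1000,1)
E
python3 - <<'E'
from h import *
t=cam("top");s=cam("side")
f=lambda L,o:(np.array(L)+.5)/3.3-.5+o
T={"L":[(130,247),(194,266),(152,382),(95,367)],"M":[(383,258),(450,260),(437,384),(378,380)],"R":[(580,262),(646,268),(618,392),(558,382)]}
S={"L":[(128,345),(197,318),(265,403),(190,433)],"M":[(346,207),(402,190),(486,240),(433,268)],"R":[(480,135),(527,110),(606,160),(555,185)]}
for k in T:
    print(k,*rect(plane(t,f(T[k],(130,120)),.062)),*rect(plane(s,f(S[k],(160,120)),.062)))
for nm,c in(("top",t),("side",s)):
    h=cv2.cvtColor(c["frame"],cv2.COLOR_RGB2HSV); f0=c["frame"].astype(int)
    for k,lo,hi,z in(("riser",(8,90,80),(25,255,255),.04),("board",(0,60,20),(15,255,110),.014),("blue",(100,120,40),(130,255,255),.062),("red",(0,200,60),(8,255,255),.062),("green",(40,60,20),(85,255,255),.1)):
        m=cv2.inRange(h,lo,hi)
        if nm=="top": m[:85]=0
        n,l,st,ce=cv2.connectedComponentsWithStats(m)
        for i in range(1,n):
            if st[i,4]>150:
                q=np.argwhere(l==i)[:,::-1]
                print(nm,k,np.round(ce[i]),st[i,4],*rect(plane(c,q,z)))
E
```

```text
L [445.3 223.6  61.1 113.7 -14.9] [445.8 225.4] [442.8 230.2  59.9 111.9 -15.4] [442.8 230.1]
M [444.9 -22.3  61.4 113.5  -1.4] [445.1 -20.4] [445.9 -22.4  59.1 112.2  -7.2] [443.2 -20.7]
R [ 443.7 -194.1   60.3  117.3   -9.8] [ 442.8 -192.7] [ 439.7 -190.4   64.5  108.8  -10.8] [ 438.4 -190. ]
top riser [318. 160.] 2660 [ 620.9 -209.3  116.6  236.4  -81.6] [ 622.7 -214. ]
top board [186. 149.] 1621 [652.5 195.8 142.2 141.2   1.4] [653.1 196.4]
top board [309. 271.] 559 [ 282.4 -192.4   70.2  119.9   -3.1] [ 279.7 -191.7]
top board [240. 377.] 155 [-39.9  14.4  47.8  94.9 -89.2] [-46.4  15.8]
top blue [244. 153.] 687 [638.2  14.9 109.7  58.7   3.5] [637.9  14.8]
top green [248. 107.] 216 [775.8   6.7  60.4  57.6  70.2] [770.2   4.2]
side riser [282. 149.] 1332 [ 616.1 -206.2  118.9  238.2  -81.9] [ 613.9 -199.8]
side board [504.  28.] 201 [  608.  -2362.2    96.2   587.3   -72.9] [  590.5 -2330.9]
side board [134. 159.] 9866 [ 976.   -40.6 1329.6  199.    89.9] [971.5 105.1]
side board [270. 168.] 158 [ 584.9 -129.4  149.6   96.6   49.6] [ 594.5 -117.3]
side board [366. 204.] 646 [ 235.  -183.9  177.5  250.3  -40.1] [ 269.6 -169.8]
side board [180. 208.] 1404 [645.3 201.  145.1 153.5 -46.5] [642.7 203.3]
side board [452. 218.] 1528 [  61.6 -274.1  157.7  155.1   79.1] [  60.7 -272.8]
side board [272. 286.] 747 [262.6 230.6 120.2  78.8  45.5] [260.8 234.9]
side blue [230. 176.] 990 [607.7  40.9 165.9 113.5   3.6] [604.2  42.3]
side red [362. 184.] 334 [ 291.8 -184.7   60.3   88.6   -1.8] [ 297.3 -182.1]
side red [273. 269.] 1022 [264.8 227.9 110.4  68.2  31.9] [265.8 226.5]
side green [201. 150.] 546 [731.2  48.8  63.7 203.1 -40.4] [728.8  43.9]
```

```bash
cat >> h.py <<'E'
def plan(x,y,z,yaw,maxc=1.0,st=None):
    """rows toward target (tool down, tool x at yaw deg)"""
    s=sense(); p=np.array(s["tcp_pos"]); a=np.degrees(np.arctan2(s["ee_rot"][1,0],s["ee_rot"][0,0]))
    if st is not None: p,a=np.array(st[:3]),st[3]
    d=(yaw-a+180)%360-180; tgt=np.array([x,y,z])
    for n in range(1,60):
        rows=[];q=p.copy();b=a;ok=abs(d/n/8)<=1
        for i in range(n):
            w=(tgt-q)/(n-i); t=np.radians(b)
            X=np.array([np.cos(t),np.sin(t),0]);Y=np.array([np.sin(t),-np.cos(t),0])
            sl=np.round([w@X/.025,w@Y/.025,-w[2]/.025],2); sp=round(-(yaw_left(yaw,b))/(n-i)/8,2)
            if max(abs(sl))>maxc or abs(sp)>1: ok=False;break
            rows.append((sl.tolist(),sp)); q=q+.025*(sl[0]*X+sl[1]*Y-np.array([0,0,sl[2]])); b-=sp*8
        if ok: break
    print("n",n); print(",".join('{"slide":[%g,%g,%g],"spin":%g}'%(*r_[0],r_[1]) for r_ in rows))
    return [*tgt,yaw]
def yaw_left(yaw,b): return (yaw-b+180)%360-180
def st():
    s=sense(); R=s["ee_rot"]
    print("t",round(s["time_s"],2),"p",np.round(s["tcp_pos"],4),"yaw",round(float(np.degrees(np.arctan2(R[1,0],R[0,0]))),2),"w",round(s["gripper_width"],3),"F",np.round(s["wrist_force"],2),"M",np.round(s["moment"],3))
E
python3 - <<'E'
from h import *
a=plan(.42,-.15,.17,-180)
plan(.444,.226,.11,165,st=a)
E
```

```text
n 18
{"slide":[-0.81,0.81,0.05],"spin":0.11},{"slide":[-0.8,0.83,0.05],"spin":0.11},{"slide":[-0.78,0.84,0.05],"spin":0.11},{"slide":[-0.77,0.85,0.05],"spin":0.11},{"slide":[-0.76,0.86,0.04],"spin":0.11},{"slide":[-0.74,0.87,0.05],"spin":0.11},{"slide":[-0.73,0.89,0.04],"spin":0.11},{"slide":[-0.72,0.9,0.05],"spin":0.11},{"slide":[-0.7,0.91,0.04],"spin":0.11},{"slide":[-0.69,0.92,0.05],"spin":0.11},{"slide":[-0.67,0.93,0.04],"spin":0.11},{"slide":[-0.66,0.94,0.05],"spin":0.11},{"slide":[-0.64,0.95,0.04],"spin":0.11},{"slide":[-0.63,0.96,0.05],"spin":0.11},{"slide":[-0.62,0.97,0.04],"spin":0.1},{"slide":[-0.6,0.97,0.05],"spin":0.11},{"slide":[-0.59,0.99,0.04],"spin":0.1},{"slide":[-0.57,0.99,0.05],"spin":0.11}
n 16
{"slide":[-0.06,0.94,0.15],"spin":0.12},{"slide":[-0.04,0.94,0.15],"spin":0.12},{"slide":[-0.03,0.94,0.15],"spin":0.12},{"slide":[-0.01,0.94,0.15],"spin":0.12},{"slide":[0,0.94,0.15],"spin":0.12},{"slide":[0.02,0.94,0.15],"spin":0.12},{"slide":[0.03,0.94,0.15],"spin":0.12},{"slide":[0.05,0.94,0.15],"spin":0.11},{"slide":[0.07,0.94,0.15],"spin":0.12},{"slide":[0.08,0.94,0.15],"spin":0.11},{"slide":[0.09,0.94,0.15],"spin":0.12},{"slide":[0.11,0.94,0.15],"spin":0.11},{"slide":[0.13,0.93,0.15],"spin":0.12},{"slide":[0.14,0.93,0.15],"spin":0.11},{"slide":[0.15,0.93,0.15],"spin":0.12},{"slide":[0.18,0.93,0.15],"spin":0.11}
```

>>> {"fn": "servo_tool", "kwargs": {
  "deltas": [
    {"slide":[-0.8,0.8,0.05],"spin":0.1},
    {"slide":[-0.8,0.8,0.05],"spin":0.1},
    {"slide":[-0.8,0.85,0.05],"spin":0.1},
    {"slide":[-0.75,0.85,0.05],"spin":0.1},
    {"slide":[-0.75,0.85,0.05],"spin":0.1},
    {"slide":[-0.75,0.85,0.05],"spin":0.1},
    {"slide":[-0.75,0.9,0.05],"spin":0.1},
    {"slide":[-0.7,0.9,0.05],"spin":0.1},
    {"slide":[-0.7,0.9,0.05],"spin":0.1},
    {"slide":[-0.7,0.9,0.05],"spin":0.1}
  ],
  "gripper": 0
}}

```text
time_s: 1.2
tcp_pos: [0.3106, -0.3445, 0.1751]
ee_rot: [[-0.993, -0.121, -0.002], [-0.121, 0.993, 0.004], [0.002, 0.005, -1.0]]
wrist_force: [-0.1, 0.5, -0.7]
gripper_width: 1.0
```

```bash
python3 - <<'E'
from h import *
st();plan(.444,.226,.11,165)
E
```

```text
t 1.2 p [ 0.3106 -0.3445  0.1751] yaw -173.07 w 1.0 F [-0.1   0.48 -0.7 ] M [-0.049 -0.037 -0.053]
n 24
{"slide":[-0.34,0.92,0.11],"spin":0.11},{"slide":[-0.32,0.92,0.11],"spin":0.11},{"slide":[-0.31,0.93,0.11],"spin":0.11},{"slide":[-0.29,0.93,0.11],"spin":0.11},{"slide":[-0.28,0.94,0.11],"spin":0.12},{"slide":[-0.26,0.94,0.11],"spin":0.11},{"slide":[-0.25,0.94,0.11],"spin":0.12},{"slide":[-0.23,0.95,0.11],"spin":0.11},{"slide":[-0.22,0.95,0.11],"spin":0.12},{"slide":[-0.2,0.96,0.11],"spin":0.11},{"slide":[-0.19,0.96,0.11],"spin":0.12},{"slide":[-0.17,0.96,0.11],"spin":0.11},{"slide":[-0.16,0.96,0.11],"spin":0.12},{"slide":[-0.14,0.97,0.11],"spin":0.11},{"slide":[-0.12,0.97,0.11],"spin":0.12},{"slide":[-0.11,0.97,0.11],"spin":0.11},{"slide":[-0.09,0.97,0.11],"spin":0.12},{"slide":[-0.08,0.97,0.1],"spin":0.11},{"slide":[-0.06,0.97,0.11],"spin":0.12},{"slide":[-0.05,0.98,0.1],"spin":0.11},{"slide":[-0.03,0.98,0.11],"spin":0.12},{"slide":[-0.02,0.97,0.1],"spin":0.11},{"slide":[0,0.98,0.11],"spin":0.12},{"slide":[0.02,0.97,0.1],"spin":0.11}
```

>>> {"fn": "servo_tool", "kwargs": {
  "deltas": [
    {"slide":[-0.35,0.95,0.1],"spin":0.1},
    {"slide":[-0.35,0.95,0.1],"spin":0.1},
    {"slide":[-0.3,0.95,0.1],"spin":0.1},
    {"slide":[-0.3,0.95,0.1],"spin":0.1},
    {"slide":[-0.3,0.95,0.1],"spin":0.1},
    {"slide":[-0.25,0.95,0.1],"spin":0.1},
    {"slide":[-0.25,0.95,0.1],"spin":0.1},
    {"slide":[-0.25,0.95,0.1],"spin":0.1},
    {"slide":[-0.2,0.95,0.1],"spin":0.1},
    {"slide":[-0.2,0.95,0.1],"spin":0.1}
  ]
}}

```text
time_s: 2.2
tcp_pos: [0.3673, -0.0925, 0.1506]
ee_rot: [[-1.0, 0.024, 0.0], [0.024, 1.0, 0.005], [-0.0, 0.005, -1.0]]
wrist_force: [0.6, -0.1, -0.7]
gripper_width: 1.001
```

>>> {"fn": "servo_tool", "kwargs": {
  "deltas": [
    {"slide":[-0.2,0.95,0.1],"spin":0.1},
    {"slide":[-0.15,0.95,0.1],"spin":0.1},
    {"slide":[-0.15,0.95,0.1],"spin":0.1},
    {"slide":[-0.15,0.95,0.1],"spin":0.1},
    {"slide":[-0.1,0.95,0.1],"spin":0.1},
    {"slide":[-0.1,0.95,0.1],"spin":0.1},
    {"slide":[-0.1,0.95,0.1],"spin":0.1},
    {"slide":[-0.1,0.95,0.1],"spin":0.1},
    {"slide":[-0.05,0.95,0.1],"spin":0.1},
    {"slide":[-0.05,0.95,0.1],"spin":0.1}
  ]
}}

```text
time_s: 3.2
tcp_pos: [0.417, 0.1523, 0.1267]
ee_rot: [[-0.986, 0.167, 0.003], [0.167, 0.986, 0.006], [-0.002, 0.007, -1.0]]
wrist_force: [0.1, -0.4, -0.1]
gripper_width: 1.0
```

```bash
python3 - <<'E'
from h import *
st();plan(.444,.226,.10,165)
E
```

```text
t 3.2 p [0.417  0.1523 0.1267] yaw 170.38 w 1.0 F [ 0.05 -0.38 -0.08] M [-0.083 -0.064 -0.029]
n 4
{"slide":[-0.14,0.77,0.27],"spin":0.17},{"slide":[-0.13,0.78,0.27],"spin":0.17},{"slide":[-0.11,0.78,0.26],"spin":0.17},{"slide":[-0.08,0.77,0.27],"spin":0.16}
```

>>> {"fn": "servo_tool", "kwargs": {
  "deltas": [
    {"slide":[-0.15,0.8,0.25],"spin":0.2},
    {"slide":[-0.15,0.8,0.25],"spin":0.2},
    {"slide":[-0.1,0.75,0.25],"spin":0.15},
    {"slide":[-0.1,0.75,0.25],"spin":0.15},
    {"slide":[0,0,0],"spin":0}
  ]
}}

```text
time_s: 3.7
tcp_pos: [0.4465, 0.2315, 0.1009]
ee_rot: [[-0.965, 0.263, 0.003], [0.263, 0.965, 0.007], [-0.002, 0.007, -1.0]]
wrist_force: [-0.8, -0.2, 0.3]
gripper_width: 0.997
```

```bash
python3 - <<'E'
from h import *
st();plan(.444,.226,.012,165)
E
```

```text
t 3.7 p [0.4465 0.2315 0.1009] yaw 164.74 w 0.997 F [-0.8  -0.17  0.34] M [-0.116  0.04   0.052]
n 4
{"slide":[0.01,-0.06,0.89],"spin":-0.01},{"slide":[0.01,-0.06,0.89],"spin":-0.01},{"slide":[0.01,-0.06,0.89],"spin":-0.01},{"slide":[0.01,-0.06,0.89],"spin":-0}
```

>>> {"fn": "servo_tool", "kwargs": {
  "deltas": [
    {"slide":[0,-0.05,0.9],"spin":0},
    {"slide":[0,-0.05,0.9],"spin":0},
    {"slide":[0,-0.05,0.9],"spin":0},
    {"slide":[0,-0.05,0.6],"spin":0},
    {"slide":[0,0,0.15],"spin":0}
  ]
}}

```text
time_s: 4.2
tcp_pos: [0.4454, 0.2263, 0.0137]
ee_rot: [[-0.965, 0.262, 0.005], [0.262, 0.965, 0.008], [-0.003, 0.009, -1.0]]
wrist_force: [0.7, -0.3, 0.6]
gripper_width: 1.001
```

>>> {"fn": "servo_tool", "kwargs": {
  "deltas": [
    {"slide":[0,0,0],"spin":0},
    {"slide":[0,0,0],"spin":0},
    {"slide":[0,0,0],"spin":0},
    {"slide":[0,0,0],"spin":0},
    {"slide":[0,0,0],"spin":0}
  ],
  "gripper": 255
}}

```text
time_s: 4.7
tcp_pos: [0.4468, 0.2273, 0.0165]
ee_rot: [[-0.965, 0.261, 0.009], [0.261, 0.965, 0.012], [-0.006, 0.014, -1.0]]
wrist_force: [-1.2, 0.4, -5.2]
gripper_width: 0.69
```

```bash
python3 - <<'E'
from h import *
st()
E
```

```text
t 4.7 p [0.4468 0.2273 0.0165] yaw 164.84 w 0.69 F [-1.16  0.4  -5.19] M [-0.059  0.025 -0.003]
```

>>> {"fn": "servo_tool", "kwargs": {
  "deltas": [
    {"slide":[0,0,-0.6],"spin":0},
    {"slide":[0,0,-1],"spin":0},
    {"slide":[0,0,-1],"spin":0},
    {"slide":[0,0,-1],"spin":0},
    {"slide":[0,0,-0.6],"spin":0},
    {"slide":[0,0,0],"spin":0},
    {"slide":[0,0,0],"spin":0}
  ]
}}

```text
time_s: 5.4
tcp_pos: [0.4397, 0.2216, 0.1203]
ee_rot: [[-0.964, 0.265, -0.005], [0.265, 0.964, 0.004], [0.006, 0.002, -1.0]]
wrist_force: [-0.4, 0.1, -4.5]
gripper_width: 0.688
```

```bash
cat >> h.py <<'E'
def meas(n=6):
    A=[]
    for i in range(n):
        s=sense(); R=s["ee_rot"]; A.append(np.r_[R.T@s["wrist_force"],R.T@s["moment"]])
        c=optics.capture("side")
    A=np.array(A); print("tool F/M mean",np.round(A.mean(0),3),"sd",np.round(A.std(0),3)); return c
E
python3 - <<'E'
from h import *
c=meas();st();cv2.imwrite("pics/L1.png",c["frame"][:,:,::-1])
E
```

```text
tool F/M mean [ 0.035  0.103  3.871  0.04  -0.042  0.   ] sd [0.489 0.385 0.457 0.017 0.024 0.02 ]
t 5.7 p [0.4402 0.2218 0.1202] yaw 164.67 w 0.689 F [-0.1  -0.   -4.22] M [-0.077 -0.014  0.026]
```

View pics/L1.png

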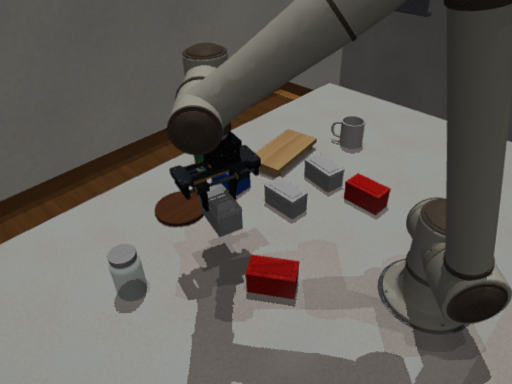

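>>> {"fn": "servo_tool", "kwargs": {
  "deltas": [
    {"slide":[1,0,0],"spin":0},
    {"slide":[1,0,0],"spin":0},
    {"slide":[-1,0,0],"spin":0},
    {"slide":[-1,0,0],"spin":0},
    {"slide":[1,0,0],"spin":0},
    {"slide":[1,0,0],"spin":0},
    {"slide":[-1,0,0],"spin":0},
    {"slide":[-1,0,0],"spin":0},
    {"slide":[1,0,0],"spin":0},
    {"slide":[1,0,0],"spin":0}
  ]
}}

```text
time_s: 6.7
tcp_pos: [0.3914, 0.2353, 0.1152]
ee_rot: [[-0.964, 0.265, -0.01], [0.265, 0.964, -0.003], [0.008, -0.006, -1.0]]
wrist_force: [0.3, 0.1, -3.4]
gripper_width: 0.687
```

>>> {"fn": "servo_tool", "kwargs": {
  "deltas": [
    {"slide":[-1,0,0],"spin":0},
    {"slide":[-1,0,0],"spin":0},
    {"slide":[-0.75,0,0],"spin":0},
    {"slide":[-0.5,0,0],"spin":0},
    {"slide":[-0.25,0,0],"spin":0},
    {"slide":[0,0,0],"spin":0},
    {"slide":[0,0,0],"spin":0}
  ]
}}

```text
time_s: 7.4
tcp_pos: [0.4738, 0.2116, 0.1112]
ee_rot: [[-0.965, 0.26, -0.016], [0.261, 0.965, -0.007], [0.014, -0.011, -1.0]]
wrist_force: [-0.5, 0.0, -3.4]
gripper_width: 0.685
```

```bash
python3 - <<'E'
from h import *
c=meas();st()
E
```

```text
tool F/M mean [ 0.13   0.265  3.568 -0.018 -0.06  -0.008] sd [0.293 0.377 0.558 0.055 0.025 0.041]
t 7.7 p [0.4741 0.212  0.1117] yaw 164.95 w 0.685 F [ 0.85  0.25 -2.89] M [ 0.011 -0.082 -0.008]
```

>>> {"fn": "servo_tool", "kwargs": {
  "deltas": [
    {"slide":[-1,0,0],"spin":0},
    {"slide":[-1,0,0],"spin":0},
    {"slide":[1,0,0],"spin":0},
    {"slide":[1,0,0],"spin":0},
    {"slide":[0.75,0,0],"spin":0},
    {"slide":[0.5,0,0],"spin":0},
    {"slide":[0.25,0,0],"spin":0},
    {"slide":[0,0,0],"spin":0},
    {"slide":[0,0,0],"spin":0}
  ]
}}

```text
time_s: 8.6
tcp_pos: [0.4372, 0.2233, 0.1131]
ee_rot: [[-0.966, 0.257, -0.012], [0.258, 0.966, -0.005], [0.01, -0.008, -1.0]]
wrist_force: [0.9, -0.2, -4.3]
gripper_width: 0.688
```

```bash
python3 - <<'E'
from h import *
c=meas();st()
E
```

```text
tool F/M mean [-0.13  -0.105  3.752  0.011 -0.09  -0.004] sd [0.509 0.57  0.461 0.02  0.036 0.018]
t 8.9 p [0.4371 0.2228 0.1126] yaw 165.01 w 0.683 F [ 0.12  0.06 -3.32] M [-0.037 -0.115 -0.014]
```

>>> {"fn": "servo_tool", "kwargs": {
  "deltas": [
    {"slide":[1,0,0],"spin":0},
    {"slide":[1,0,0],"spin":0},
    {"slide":[-1,0,0],"spin":0},
    {"slide":[-1,0,0],"spin":0},
    {"slide":[-1,0,0],"spin":0},
    {"slide":[-0.75,0,0],"spin":0},
    {"slide":[-0.5,0,0],"spin":0},
    {"slide":[-0.25,0,0],"spin":0},
    {"slide":[0,0,0],"spin":0},
    {"slide":[0,0,0],"spin":0}
  ]
}}

```text
time_s: 9.9
tcp_pos: [0.4997, 0.2061, 0.1105]
ee_rot: [[-0.966, 0.258, -0.015], [0.258, 0.966, -0.007], [0.013, -0.01, -1.0]]
wrist_force: [0.7, -0.1, -4.4]
gripper_width: 0.691
```

```bash
python3 - <<'E'
from h import *
c=meas(10);st()
E
```

```text
tool F/M mean [-0.208  0.134  3.644 -0.011 -0.066  0.009] sd [0.502 0.294 0.597 0.021 0.033 0.035]
t 10.4 p [0.5001 0.2063 0.1109] yaw 165.06 w 0.687 F [-0.38 -0.04 -3.95] M [-0.001 -0.05  -0.005]
```

```bash
python3 - <<'E'
from h import *
plan(.6256,-.2572,.11,-171.8)
E
```

```text
n 19
{"slide":[-0.51,-0.87,0],"spin":-0.15},{"slide":[-0.49,-0.89,0],"spin":-0.15},{"slide":[-0.47,-0.9,0],"spin":-0.15},{"slide":[-0.45,-0.9,0],"spin":-0.15},{"slide":[-0.43,-0.91,0],"spin":-0.15},{"slide":[-0.41,-0.92,0],"spin":-0.15},{"slide":[-0.39,-0.93,0],"spin":-0.15},{"slide":[-0.37,-0.94,0],"spin":-0.15},{"slide":[-0.35,-0.95,0],"spin":-0.15},{"slide":[-0.33,-0.95,0],"spin":-0.15},{"slide":[-0.32,-0.96,0],"spin":-0.15},{"slide":[-0.29,-0.97,0],"spin":-0.16},{"slide":[-0.27,-0.97,0.01],"spin":-0.15},{"slide":[-0.25,-0.98,0],"spin":-0.16},{"slide":[-0.23,-0.99,0.01],"spin":-0.15},{"slide":[-0.21,-0.99,0],"spin":-0.16},{"slide":[-0.19,-1,0.01],"spin":-0.15},{"slide":[-0.17,-1,0],"spin":-0.16},{"slide":[-0.15,-1,0.01],"spin":-0.15}
```

>>> {"fn": "servo_tool", "kwargs": {
  "deltas": [
    {"slide":[-0.5,-0.9,0],"spin":-0.15},
    {"slide":[-0.5,-0.9,0],"spin":-0.15},
    {"slide":[-0.45,-0.9,0],"spin":-0.15},
    {"slide":[-0.45,-0.9,0],"spin":-0.15},
    {"slide":[-0.45,-0.9,0],"spin":-0.15},
    {"slide":[-0.4,-0.9,0],"spin":-0.15},
    {"slide":[-0.4,-0.95,0],"spin":-0.15},
    {"slide":[-0.4,-0.95,0],"spin":-0.15},
    {"slide":[-0.35,-0.95,0],"spin":-0.15},
    {"slide":[-0.35,-0.95,0],"spin":-0.15}
  ]
}}

```text
time_s: 11.4
tcp_pos: [0.5709, -0.0432, 0.1121]
ee_rot: [[-0.999, 0.035, -0.012], [0.035, 0.999, -0.005], [0.011, -0.005, -1.0]]
wrist_force: [0.9, 0.9, -3.7]
gripper_width: 0.687
```

```bash
python3 - <<'E'
from h import *
st();plan(.6256,-.2572,.10,-171.8)
E
```

```text
t 11.4 p [ 0.5709 -0.0432  0.1121] yaw 177.99 w 0.687 F [ 0.89  0.94 -3.72] M [ 0.004 -0.163  0.058]
n 9
{"slide":[-0.28,-0.94,0.05],"spin":-0.14},{"slide":[-0.26,-0.95,0.05],"spin":-0.14},{"slide":[-0.24,-0.95,0.05],"spin":-0.14},{"slide":[-0.22,-0.96,0.06],"spin":-0.14},{"slide":[-0.2,-0.96,0.05],"spin":-0.14},{"slide":[-0.18,-0.96,0.06],"spin":-0.14},{"slide":[-0.16,-0.97,0.05],"spin":-0.15},{"slide":[-0.15,-0.97,0.06],"spin":-0.14},{"slide":[-0.12,-0.98,0.05],"spin":-0.15}
```

>>> {"fn": "servo_tool", "kwargs": {
  "deltas": [
    {"slide":[-0.3,-0.95,0.05],"spin":-0.15},
    {"slide":[-0.25,-0.95,0.05],"spin":-0.15},
    {"slide":[-0.25,-0.95,0.05],"spin":-0.15},
    {"slide":[-0.2,-0.95,0.05],"spin":-0.15},
    {"slide":[-0.2,-0.95,0.05],"spin":-0.15},
    {"slide":[-0.2,-0.95,0.05],"spin":-0.15},
    {"slide":[-0.15,-0.95,0.05],"spin":-0.15},
    {"slide":[-0.15,-0.9,0.1],"spin":-0.15},
    {"slide":[-0.1,-0.7,0.1],"spin":-0.1},
    {"slide":[0,0,0],"spin":0}
  ]
}}

```text
time_s: 12.4
tcp_pos: [0.6273, -0.2589, 0.0956]
ee_rot: [[-0.989, -0.15, -0.014], [-0.15, 0.989, -0.004], [0.014, -0.002, -1.0]]
wrist_force: [-0.2, 1.5, -4.3]
gripper_width: 0.681
```

```bash
python3 - <<'E'
from h import *
st();plan(.6256,-.2572,.066,-171.8)
c=cam("side");cv2.imwrite("pics/L2.png",cv2.resize(c["frame"][80:260,180:420,::-1],None,fx=3,fy=3))
E
```

```text
t 12.4 p [ 0.6273 -0.2589  0.0956] yaw -171.36 w 0.681 F [-0.24  1.49 -4.34] M [ 0.141 -0.173 -0.074]
n 2
{"slide":[0.03,0.04,0.59],"spin":0.03},{"slide":[0.03,0.04,0.59],"spin":0.02}
```

View pics/L2.png

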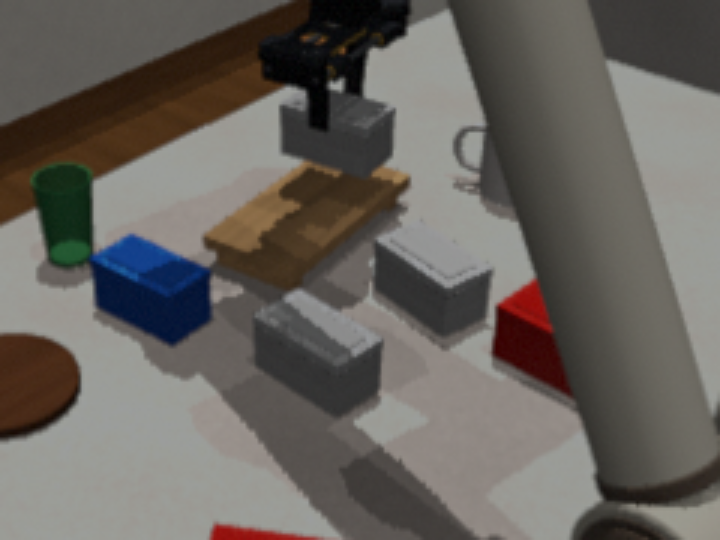

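>>> {"fn": "servo_tool", "kwargs": {
  "deltas": [
    {"slide":[0.05,0.05,0.6],"spin":0.05},
    {"slide":[0,0.05,0.5],"spin":0},
    {"slide":[0,0,0.2],"spin":0},
    {"slide":[0,0,0.1],"spin":0},
    {"slide":[0,0,0],"spin":0}
  ]
}}

```text
time_s: 12.95
tcp_pos: [0.6247, -0.253, 0.0595]
ee_rot: [[-0.989, -0.145, -0.015], [-0.145, 0.989, -0.003], [0.015, -0.001, -1.0]]
wrist_force: [1.0, 0.3, -2.6]
gripper_width: 0.69
```

```bash
python3 - <<'E'
from h import *
st()
E
```

```text
t 12.95 p [ 0.6247 -0.253   0.0595] yaw -171.64 w 0.69 F [ 1.01  0.35 -2.62] M [ 0.052 -0.069 -0.059]
```

>>> {"fn": "servo_tool", "kwargs": {
  "deltas": [
    {"slide":[0,-0.1,0.1],"spin":0},
    {"slide":[0,-0.05,0.05],"spin":0}
  ]
}}

```text
time_s: 13.15
tcp_pos: [0.6261, -0.2565, 0.0569]
ee_rot: [[-0.989, -0.147, -0.013], [-0.147, 0.989, -0.004], [0.013, -0.002, -1.0]]
wrist_force: [-1.3, 1.7, -0.6]
gripper_width: 0.683
```

```bash
python3 - <<'E'
from h import *
st()
E
```

```text
t 13.15 p [ 0.6261 -0.2565  0.0569] yaw -171.56 w 0.683 F [-1.34  1.68 -0.57] M [0.437 0.125 0.068]
```

Contact (weight off the wrist). Release and rise.

>>> {"fn": "servo_tool", "kwargs": {
  "deltas": [
    {"slide":[0,0,0],"spin":0},
    {"slide":[0,0,0],"spin":0},
    {"slide":[0,0,0],"spin":0},
    {"slide":[0,0,0],"spin":0}
  ],
  "gripper": 0
}}

```text
time_s: 13.55
tcp_pos: [0.6293, -0.2582, 0.0613]
ee_rot: [[-0.989, -0.148, -0.005], [-0.148, 0.989, -0.007], [0.006, -0.006, -1.0]]
wrist_force: [-0.6, -0.5, 0.1]
gripper_width: 0.952
```

>>> {"fn": "servo_tool", "kwargs": {
  "deltas": [
    {"slide":[0,0,-0.7],"spin":0},
    {"slide":[0,0,-1],"spin":0},
    {"slide":[0,0,-1],"spin":0},
    {"slide":[0,0,-0.7],"spin":0},
    {"slide":[0,0,0],"spin":0}
  ]
}}

```text
time_s: 14.05
tcp_pos: [0.6301, -0.2582, 0.1504]
ee_rot: [[-0.989, -0.148, -0.004], [-0.148, 0.989, -0.008], [0.005, -0.008, -1.0]]
wrist_force: [-0.4, -1.1, 0.5]
gripper_width: 1.0
```

```bash
python3 - <<'E'
from h import *
c=meas(5);st();plan(.445,-.021,.10,175)
cv2.imwrite("pics/L3.png",cv2.resize(c["frame"][80:260,180:420,::-1],None,fx=3,fy=3))
E
```

```text
tool F/M mean [ 0.44  -0.205  0.287  0.011 -0.014 -0.034] sd [0.554 0.55  0.613 0.035 0.026 0.022]
t 14.3 p [ 0.6273 -0.2573  0.1451] yaw -171.54 w 1.003 F [ 0.94  0.36 -0.55] M [-0.001 -0.026  0.021]
n 11
{"slide":[0.53,0.95,0.16],"spin":0.15},{"slide":[0.55,0.94,0.16],"spin":0.15},{"slide":[0.57,0.92,0.16],"spin":0.15},{"slide":[0.59,0.91,0.17],"spin":0.15},{"slide":[0.61,0.9,0.16],"spin":0.15},{"slide":[0.62,0.89,0.17],"spin":0.16},{"slide":[0.64,0.87,0.16],"spin":0.15},{"slide":[0.66,0.86,0.17],"spin":0.16},{"slide":[0.68,0.84,0.16],"spin":0.15},{"slide":[0.7,0.83,0.17],"spin":0.16},{"slide":[0.73,0.82,0.16],"spin":0.15}
```

View pics/L3.png

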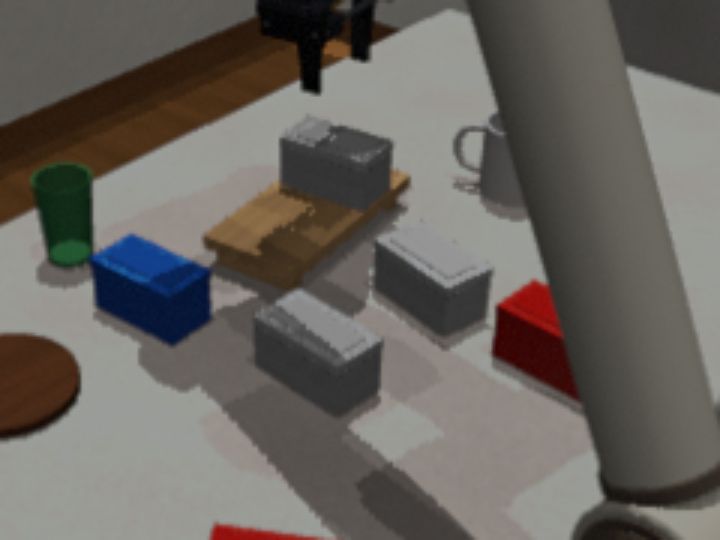

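>>> {"fn": "servo_tool", "kwargs": {
  "deltas": [
    {"slide":[0.55,0.95,0.15],"spin":0.15},
    {"slide":[0.55,0.95,0.15],"spin":0.15},
    {"slide":[0.55,0.9,0.15],"spin":0.15},
    {"slide":[0.6,0.9,0.15],"spin":0.15},
    {"slide":[0.6,0.9,0.15],"spin":0.15},
    {"slide":[0.6,0.9,0.15],"spin":0.15},
    {"slide":[0.65,0.85,0.15],"spin":0.15},
    {"slide":[0.65,0.85,0.15],"spin":0.15},
    {"slide":[0.7,0.85,0.15],"spin":0.15},
    {"slide":[0.6,0.6,0.1],"spin":0.15}
  ]
}}

```text
time_s: 15.3
tcp_pos: [0.4524, -0.0439, 0.097]
ee_rot: [[-0.997, 0.076, -0.034], [0.076, 0.997, -0.006], [0.033, -0.009, -0.999]]
wrist_force: [0.4, 1.1, 0.0]
gripper_width: 1.002
```

```bash
python3 - <<'E'
from h import *
st();plan(.445,-.021,.09,175.5)
c=cam("top");cv2.imwrite("pics/T3.png",cv2.convertScaleAbs(cv2.resize(c["frame"][120:260,220:380,::-1],None,fx=4,fy=4,interpolation=cv2.INTER_CUBIC),alpha=1.6))
E
```

```text
t 15.3 p [ 0.4524 -0.0439  0.097 ] yaw 175.64 w 1.002 F [0.38 1.06 0.04] M [-0.011 -0.103 -0.051]
n 1
{"slide":[0.37,0.89,0.28],"spin":0.02}
```

View pics/T3.png

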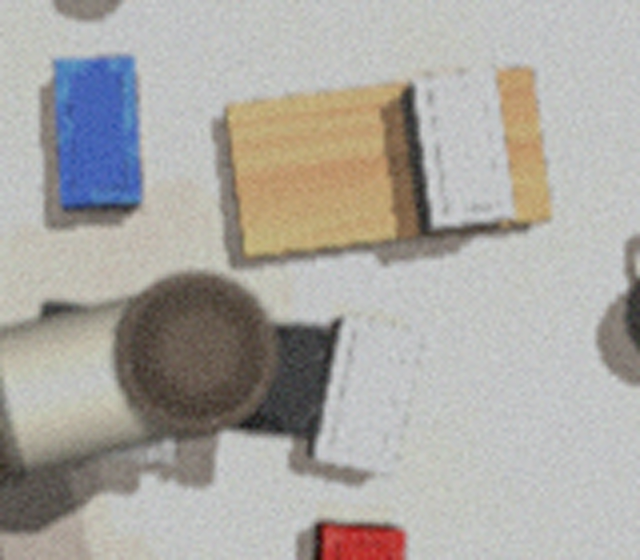

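```bash
python3 - <<'E'
from h import *
c=cam("top")
f=lambda L:(np.array(L)+.5)/4-.5+(220,120)
print(rect(plane(c,f([(412,84),(498,70),(513,220),(430,228)]),.102)))
print(rect(plane(c,f([(229,104),(535,67),(551,217),(245,255)]),.04)))
print(rect(plane(c,f([(340,318),(422,322),(388,472),(316,460)]),.062)))
st()
E
```

```text
(array([ 625.1, -254.7,  111.3,   64.1,    6.4]), array([ 624.1, -255.2]))
(array([ 623.2, -211.4,  117.4,  240.3,  -82.2]), array([ 623.4, -211.1]))
(array([ 446. , -193.5,   61.5,  116.2,   -9. ]), array([ 444.5, -191.6]))
t 15.4 p [ 0.4515 -0.0438  0.0971] yaw 175.79 w 0.997 F [0.41 0.03 0.42] M [-0.049 -0.168  0.036]
```

>>> {"fn": "servo_tool", "kwargs": {
  "deltas": [
    {"slide":[0.35,0.9,0.1],"spin":0},
    {"slide":[0,0,0],"spin":0}
  ]
}}

```text
time_s: 15.6
tcp_pos: [0.4445, -0.0206, 0.094]
ee_rot: [[-0.997, 0.072, -0.036], [0.072, 0.997, -0.007], [0.035, -0.01, -0.999]]
wrist_force: [0.1, 0.6, 0.1]
gripper_width: 1.002
```

```bash
python3 - <<'E'
from h import *
st();plan(.445,-.021,.013,175.5)
print(sense()["ee_rot"][:,2])
c=cam("side");cv2.imwrite("pics/M1.png",cv2.resize(c["frame"][80:260,180:420,::-1],None,fx=3,fy=3))
E
```

```text
t 15.6 p [ 0.4445 -0.0206  0.094 ] yaw 175.86 w 1.002 F [0.14 0.62 0.1 ] M [-0.044 -0.082  0.023]
n 4
{"slide":[-0.01,-0,0.81],"spin":0.01},{"slide":[-0,-0.01,0.81],"spin":0.01},{"slide":[-0.01,-0,0.81],"spin":0.01},{"slide":[-0,-0.01,0.81],"spin":0.01}
[-0.0356257  -0.00723853 -0.99933899]
```

View pics/M1.png

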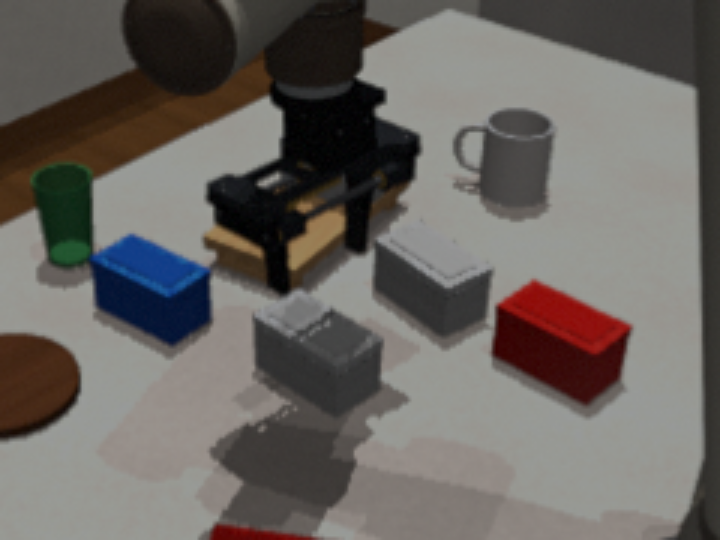

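>>> {"fn": "servo_tool", "kwargs": {
  "deltas": [
    {"slide":[0,0,0.8],"spin":0},
    {"slide":[0,0,0.8],"spin":0},
    {"slide":[0,0,0.8],"spin":0},
    {"slide":[0,0,0.6],"spin":0},
    {"slide":[0,0,0.15],"spin":0}
  ]
}}

```text
time_s: 16.15
tcp_pos: [0.4481, -0.0248, 0.0136]
ee_rot: [[-0.997, 0.072, -0.029], [0.073, 0.997, -0.008], [0.029, -0.01, -1.0]]
wrist_force: [-0.1, -0.8, 0.4]
gripper_width: 1.003
```

>>> {"fn": "servo_tool", "kwargs": {
  "deltas": [
    {"slide":[0,0,0],"spin":0},
    {"slide":[0,0,0],"spin":0},
    {"slide":[0,0,0],"spin":0},
    {"slide":[0,0,0],"spin":0},
    {"slide":[0,0,0],"spin":0}
  ],
  "gripper": 255
}}

```text
time_s: 16.65
tcp_pos: [0.4509, -0.0255, 0.0149]
ee_rot: [[-0.997, 0.074, -0.025], [0.074, 0.997, -0.007], [0.025, -0.009, -1.0]]
wrist_force: [0.1, 0.6, -3.7]
gripper_width: 0.686
```

```bash
python3 - <<'E'
from h import *
st();print(sense()["ee_rot"][:,2])
E
```

```text
t 16.65 p [ 0.4509 -0.0255  0.0149] yaw 175.77 w 0.686 F [ 0.07  0.61 -3.7 ] M [-0.103 -0.183  0.036]
[-0.02543574 -0.00703958 -0.99965167]
```

>>> {"fn": "servo_tool", "kwargs": {
  "deltas": [
    {"slide":[0,0,-0.6],"spin":0},
    {"slide":[0,0,-1],"spin":0},
    {"slide":[0,0,-1],"spin":0},
    {"slide":[0,0,-1],"spin":0},
    {"slide":[0,0,-0.6],"spin":0},
    {"slide":[0,0,0],"spin":0}
  ]
}}

```text
time_s: 17.25
tcp_pos: [0.4475, -0.0256, 0.1204]
ee_rot: [[-0.996, 0.075, -0.038], [0.076, 0.997, -0.008], [0.037, -0.011, -0.999]]
wrist_force: [0.4, 0.4, -4.3]
gripper_width: 0.684
```

```bash
python3 - <<'E'
from h import *
c=meas(6);st();print(sense()["ee_rot"][:,2])
E
```

```text
tool F/M mean [-0.143 -0.096  4.209 -0.03  -0.192 -0.01 ] sd [0.395 0.299 0.311 0.043 0.036 0.033]
t 17.55 p [ 0.4458 -0.026   0.1177] yaw 175.63 w 0.688 F [ 0.06  0.52 -5.36] M [ 0.034 -0.134 -0.013]
[-0.04394254 -0.0096052  -0.99898788]
```

>>> {"fn": "servo_tool", "kwargs": {
  "deltas": [
    {"slide":[1,0,0],"spin":0},
    {"slide":[1,0,0],"spin":0},
    {"slide":[-1,0,0],"spin":0},
    {"slide":[-1,0,0],"spin":0},
    {"slide":[1,0,0],"spin":0},
    {"slide":[1,0,0],"spin":0},
    {"slide":[-1,0,0],"spin":0},
    {"slide":[-1,0,0],"spin":0},
    {"slide":[1,0,0],"spin":0},
    {"slide":[1,0,0],"spin":0}
  ]
}}

```text
time_s: 18.55
tcp_pos: [0.3904, -0.0236, 0.1097]
ee_rot: [[-0.995, 0.077, -0.066], [0.078, 0.997, -0.016], [0.064, -0.021, -0.998]]
wrist_force: [-0.8, -0.2, -4.4]
gripper_width: 0.689
```

>>> {"fn": "servo_tool", "kwargs": {
  "deltas": [
    {"slide":[-1,0,0],"spin":0},
    {"slide":[-1,0,0],"spin":0},
    {"slide":[-1,0,0],"spin":0},
    {"slide":[-0.75,0,0],"spin":0},
    {"slide":[-0.5,0,0],"spin":0},
    {"slide":[-0.25,0,0],"spin":0},
    {"slide":[0,0,0],"spin":0}
  ]
}}

```text
time_s: 19.25
tcp_pos: [0.4982, -0.0339, 0.0954]
ee_rot: [[-0.994, 0.076, -0.081], [0.078, 0.997, -0.018], [0.079, -0.025, -0.997]]
wrist_force: [-0.7, -0.3, -3.9]
gripper_width: 0.687
```

```bash
python3 - <<'E'
from h import *
c=meas(8);st();print(sense()["ee_rot"][:,2])
E
```

```text
tool F/M mean [-0.464  0.231  4.289 -0.085 -0.328  0.011] sd [0.617 0.379 0.642 0.02  0.019 0.05 ]
t 19.65 p [ 0.4977 -0.0337  0.0965] yaw 175.55 w 0.686 F [ 0.53 -0.57 -4.13] M [ 0.085 -0.352  0.02 ]
[-0.07887159 -0.01813417 -0.99671983]
```

>>> {"fn": "servo_tool", "kwargs": {
  "deltas": [
    {"slide":[-1,0,0],"spin":0},
    {"slide":[-1,0,0],"spin":0},
    {"slide":[1,0,0],"spin":0},
    {"slide":[1,0,0],"spin":0},
    {"slide":[1,0,0],"spin":0},
    {"slide":[0.75,0,0],"spin":0},
    {"slide":[0.5,0,0],"spin":0},
    {"slide":[0.25,0,0],"spin":0},
    {"slide":[0,0,0],"spin":0}
  ]
}}

```text
time_s: 20.55
tcp_pos: [0.4328, -0.0286, 0.1012]
ee_rot: [[-0.994, 0.075, -0.079], [0.077, 0.997, -0.018], [0.077, -0.024, -0.997]]
wrist_force: [0.7, 0.3, -4.8]
gripper_width: 0.687
```

```bash
python3 - <<'E'
from h import *
c=meas(8);st();print(sense()["ee_rot"][:,2])
E
```

```text
tool F/M mean [-0.184  0.294  4.397 -0.075 -0.285  0.015] sd [0.552 0.419 0.394 0.027 0.029 0.025]
t 20.95 p [ 0.4335 -0.0287  0.1006] yaw 175.55 w 0.69 F [ 0.1  -0.43 -4.42] M [ 0.093 -0.286  0.015]
[-0.0798809  -0.01848876 -0.99663293]
```

```bash
python3 - <<'E'
from h import *
s=sense();print(np.round(s["joints"],2),np.round(s["joint_velocities"],2),np.round(s["effort"],2));st();print(np.round(s["ee_rot"],4))
c=cam("side");cv2.imwrite("pics/M2.png",cv2.resize(c["frame"][40:260,140:420,::-1],None,fx=2.7,fy=2.7))
E
```

```text
[  17.49   11.65  -29.18   -0.45  -53.85 -111.6 ] [ 0.07 -0.15 -0.16 -0.04 -0.08 -0.11] [ 1.000e-02 -2.763e+01  1.623e+01  3.880e+00 -3.500e-01 -0.000e+00]
t 20.95 p [ 0.4335 -0.0287  0.1006] yaw 175.55 w 0.69 F [ 0.1  -0.43 -4.42] M [ 0.093 -0.286  0.015]
[[-0.9939  0.0756 -0.0799]
 [ 0.0773  0.9968 -0.0185]
 [ 0.0782 -0.0246 -0.9966]]
```

View pics/M2.png

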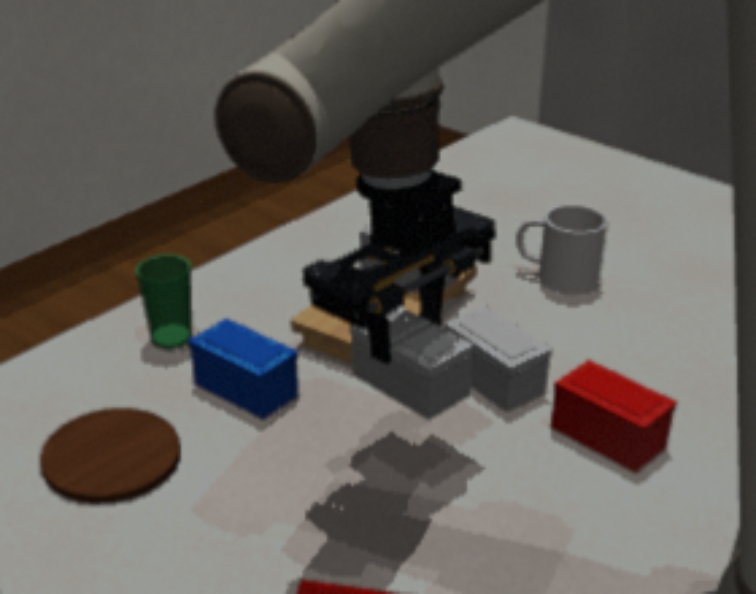

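>>> {"fn": "servo_tool", "kwargs": {
  "deltas": [
    {"slide":[-1,0,-0.1],"spin":0},
    {"slide":[-1,0,-0.1],"spin":0},
    {"slide":[1,0,-0.1],"spin":0},
    {"slide":[1,0,-0.1],"spin":0},
    {"slide":[1,0,-0.1],"spin":0},
    {"slide":[-1,0,-0.1],"spin":0},
    {"slide":[-1,0,-0.1],"spin":0},
    {"slide":[-1,0,-0.1],"spin":0},
    {"slide":[-0.7,0,0],"spin":0},
    {"slide":[-0.4,0,0],"spin":0}
  ]
}}

```text
time_s: 22.0
tcp_pos: [0.512, -0.0356, 0.1108]
ee_rot: [[-0.993, 0.076, -0.088], [0.078, 0.997, -0.02], [0.086, -0.027, -0.996]]
wrist_force: [-0.3, 0.5, -4.5]
gripper_width: 0.686
```

>>> {"fn": "servo_tool", "kwargs": {
  "deltas": [
    {"slide":[-0.15,0,0],"spin":0},
    {"slide":[0,0,0],"spin":0}
  ]
}}

```text
time_s: 22.2
tcp_pos: [0.5163, -0.036, 0.1095]
ee_rot: [[-0.993, 0.077, -0.09], [0.079, 0.997, -0.02], [0.088, -0.027, -0.996]]
wrist_force: [0.5, 0.2, -3.9]
gripper_width: 0.686
```

```bash
python3 - <<'E'
from h import *
c=meas(10);st();s=sense();print(s["ee_rot"][:,2],s["joints"])
E
```

```text
tool F/M mean [-0.274  0.244  4.018 -0.081 -0.353  0.012] sd [0.497 0.28  0.389 0.023 0.017 0.025]
t 22.7 p [ 0.5163 -0.0359  0.1101] yaw 175.49 w 0.688 F [-0.59 -0.91 -3.64] M [ 0.049 -0.384 -0.01 ]
[-0.08838782 -0.0201684  -0.99588194] [  13.94069474   18.8505603   -17.25874594   -0.11484798  -59.0913707
 -108.31872352]
```

```bash
python3 - <<'E'
from h import *
plan(.6175,-.1575,.105,-171.8)
E
```

```text
n 6
{"slide":[-0.74,-0.76,0.03],"spin":-0.26},{"slide":[-0.71,-0.78,0.03],"spin":-0.27},{"slide":[-0.68,-0.81,0.04],"spin":-0.26},{"slide":[-0.65,-0.83,0.03],"spin":-0.27},{"slide":[-0.61,-0.85,0.04],"spin":-0.26},{"slide":[-0.58,-0.88,0.03],"spin":-0.27}
```

>>> {"fn": "servo_tool", "kwargs": {
  "deltas": [
    {"slide":[-0.75,-0.75,-0.05],"spin":-0.25},
    {"slide":[-0.7,-0.8,-0.05],"spin":-0.25},
    {"slide":[-0.7,-0.8,-0.05],"spin":-0.25},
    {"slide":[-0.65,-0.8,-0.05],"spin":-0.25},
    {"slide":[-0.6,-0.8,-0.05],"spin":-0.25},
    {"slide":[-0.4,-0.6,-0.05],"spin":-0.2},
    {"slide":[-0.1,-0.2,0],"spin":-0.1}
  ]
}}

```text
time_s: 23.4
tcp_pos: [0.6186, -0.1566, 0.1108]
ee_rot: [[-0.985, -0.151, -0.089], [-0.15, 0.989, -0.02], [0.091, -0.006, -0.996]]
wrist_force: [-0.8, 0.1, -3.5]
gripper_width: 0.685
```

```bash
python3 - <<'E'
from h import *
st();print(sense()["ee_rot"][:,2]);plan(.6175,-.1575,.07,-171.8)
E
```

```text
t 23.4 p [ 0.6186 -0.1566  0.1108] yaw -171.36 w 0.685 F [-0.78  0.14 -3.48] M [ 0.13  -0.346  0.014]
[-0.08888008 -0.01965369 -0.99584841]
n 2
{"slide":[0.02,-0.01,0.82],"spin":0.03},{"slide":[0.03,-0.02,0.81],"spin":0.02}
```

>>> {"fn": "servo_tool", "kwargs": {
  "deltas": [
    {"slide":[-0.05,0,0.7],"spin":0.05},
    {"slide":[-0.05,0,0.7],"spin":0},
    {"slide":[-0.05,0,0.3],"spin":0},
    {"slide":[0,0,0.1],"spin":0}
  ]
}}

```text
time_s: 23.8
tcp_pos: [0.6179, -0.157, 0.0643]
ee_rot: [[-0.986, -0.142, -0.089], [-0.141, 0.99, -0.019], [0.091, -0.006, -0.996]]
wrist_force: [0.0, 1.1, -4.4]
gripper_width: 0.686
```

```bash
python3 - <<'E'
from h import *
st();print(sense()["ee_rot"][:,2])
c=cam("side");cv2.imwrite("pics/M3.png",cv2.resize(c["frame"][80:260,180:420,::-1],None,fx=3,fy=3))
E
```

```text
t 23.8 p [ 0.6179 -0.157   0.0643] yaw -171.86 w 0.686 F [ 0.04  1.11 -4.38] M [ 0.087 -0.326  0.012]
[-0.08894765 -0.01901239 -0.99585483]
```

View pics/M3.png

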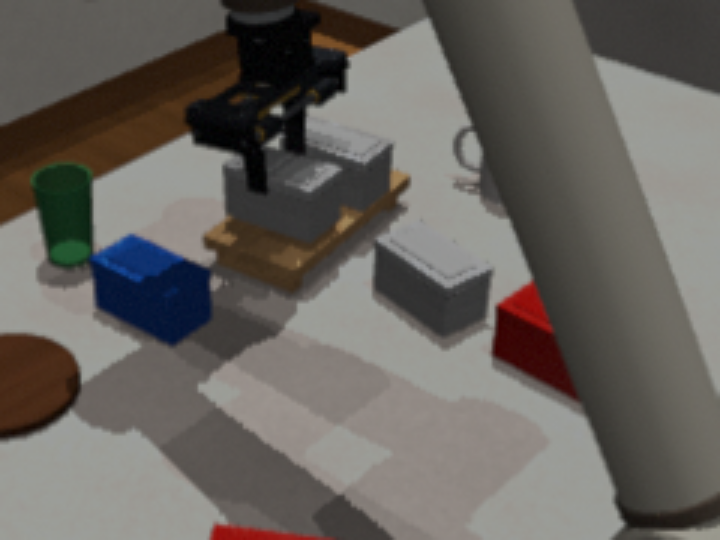

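>>> {"fn": "servo_tool", "kwargs": {
  "deltas": [
    {"slide":[0,0,0.15],"spin":0},
    {"slide":[0,0,0.15],"spin":0},
    {"slide":[0,0,0.15],"spin":0}
  ]
}}

```text
time_s: 24.15
tcp_pos: [0.6175, -0.1568, 0.0551]
ee_rot: [[-0.986, -0.143, -0.087], [-0.142, 0.99, -0.02], [0.089, -0.007, -0.996]]
wrist_force: [-6.0, 2.2, 5.9]
gripper_width: 0.687
```

>>> {"fn": "servo_tool", "kwargs": {
  "deltas": [
    {"slide":[0,0,0.15],"spin":0},
    {"slide":[0,0,0.15],"spin":0},
    {"slide":[0,0,0.15],"spin":0}
  ]
}}

```text
time_s: 24.45
tcp_pos: [0.6174, -0.1567, 0.0547]
ee_rot: [[-0.986, -0.146, -0.083], [-0.144, 0.989, -0.023], [0.086, -0.011, -0.996]]
wrist_force: [-4.4, 3.4, 9.4]
gripper_width: 0.688
```

```bash
python3 - <<'E'
from h import *
st();print(sense()["ee_rot"][:,2])
E
```

```text
t 24.45 p [ 0.6174 -0.1567  0.0547] yaw -171.67 w 0.688 F [-4.38  3.4   9.36] M [ 0.761  1.306 -0.247]
[-0.08320115 -0.02319792 -0.99626273]
```

>>> {"fn": "servo_tool", "kwargs": {
  "deltas": [
    {"slide":[0,0,0],"spin":0},
    {"slide":[0,0,0],"spin":0},
    {"slide":[0,0,0],"spin":0},
    {"slide":[0,0,0],"spin":0}
  ],
  "gripper": 0
}}

```text
time_s: 24.85
tcp_pos: [0.6207, -0.1572, 0.059]
ee_rot: [[-0.986, -0.148, -0.074], [-0.146, 0.989, -0.025], [0.077, -0.014, -0.997]]
wrist_force: [-1.1, 0.2, 1.1]
gripper_width: 0.951
```

>>> {"fn": "servo_tool", "kwargs": {
  "deltas": [
    {"slide":[0,0,-0.7],"spin":0},
    {"slide":[0,0,-1],"spin":0},
    {"slide":[0,0,-1],"spin":0},
    {"slide":[0,0,-0.7],"spin":0}
  ]
}}

```text
time_s: 25.25
tcp_pos: [0.625, -0.1554, 0.1417]
ee_rot: [[-0.986, -0.147, -0.084], [-0.145, 0.989, -0.025], [0.086, -0.013, -0.996]]
wrist_force: [0.7, -0.4, 0.1]
gripper_width: 0.997
```

```bash
python3 - <<'E'
from h import *
st();s=sense();print(s["ee_rot"][:,2],s["joints"]);plan(.444,-.192,.10,170)
c=cam("side");cv2.imwrite("pics/M4.png",cv2.resize(c["frame"][80:260,180:420,::-1],None,fx=3,fy=3))
E
```

```text
t 25.25 p [ 0.625  -0.1554  0.1417] yaw -171.62 w 0.997 F [ 0.65 -0.42  0.13] M [ 0.064 -0.18  -0.01 ]
[-0.08364228 -0.0250216  -0.99618165] [  1.1243162   28.38675752   2.65539542   1.43378782 -69.10119873
 -83.28047816]
n 8
{"slide":[0.92,-0.05,0.21],"spin":0.29},{"slide":[0.92,-0.09,0.21],"spin":0.29},{"slide":[0.92,-0.12,0.21],"spin":0.29},{"slide":[0.91,-0.16,0.21],"spin":0.29},{"slide":[0.9,-0.2,0.21],"spin":0.28},{"slide":[0.89,-0.23,0.21],"spin":0.29},{"slide":[0.89,-0.27,0.2],"spin":0.28},{"slide":[0.87,-0.3,0.21],"spin":0.29}
```

View pics/M4.png

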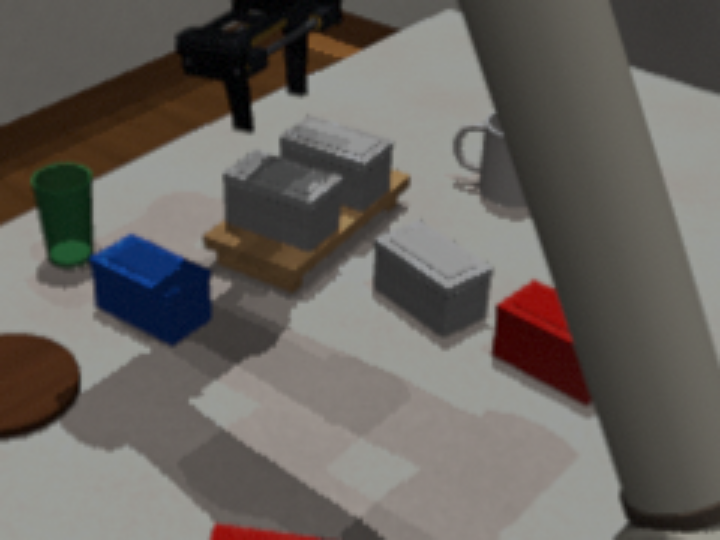

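>>> {"fn": "servo_tool", "kwargs": {
  "deltas": [
    {"slide":[0.5,0,0],"spin":0.25},
    {"slide":[0.5,0,0],"spin":0.25},
    {"slide":[0.5,-0.1,0],"spin":0.25},
    {"slide":[0.5,-0.1,0],"spin":0.25},
    {"slide":[0.5,-0.1,0],"spin":0.25}
  ]
}}

```text
time_s: 25.8
tcp_pos: [0.5648, -0.1681, 0.1472]
ee_rot: [[-0.996, 0.032, -0.077], [0.035, 0.999, -0.026], [0.077, -0.029, -0.997]]
wrist_force: [-0.2, 0.7, 0.3]
gripper_width: 1.001
```

```bash
python3 - <<'E'
from h import *
st();s=sense();print(s["ee_rot"][:,2],s["joints"],s["joint_velocities"]);plan(.444,-.192,.10,170)
E
```

```text
t 25.8 p [ 0.5648 -0.1681  0.1472] yaw 178.02 w 1.001 F [-0.25  0.66  0.33] M [ 0.068 -0.18   0.016]
[-0.07747931 -0.02604503 -0.99665371] [ 4.38904734e-02  2.27293496e+01 -5.86250129e+00  1.63173009e+00
 -6.58631625e+01 -9.26904522e+01] [ -2.51504612 -11.11030009 -17.47580783   0.23202661   6.0234322
 -18.38806942]
n 5
{"slide":[0.96,-0.22,0.38],"spin":0.2},{"slide":[0.95,-0.25,0.38],"spin":0.2},{"slide":[0.95,-0.28,0.38],"spin":0.2},{"slide":[0.93,-0.31,0.37],"spin":0.2},{"slide":[0.93,-0.33,0.38],"spin":0.2}
```

>>> {"fn": "servo_tool", "kwargs": {
  "deltas": [
    {"slide":[0.5,-0.1,0.25],"spin":0.1},
    {"slide":[0.5,-0.15,0.25],"spin":0.1},
    {"slide":[0.5,-0.15,0.25],"spin":0.1},
    {"slide":[0.5,-0.15,0.25],"spin":0.1},
    {"slide":[0.5,-0.15,0.25],"spin":0.1},
    {"slide":[0.5,-0.15,0.25],"spin":0.1},
    {"slide":[0.5,-0.15,0.25],"spin":0.1},
    {"slide":[0.5,-0.15,0.25],"spin":0.1}
  ]
}}

```text
time_s: 26.6
tcp_pos: [0.4533, -0.1907, 0.0996]
ee_rot: [[-0.986, 0.149, -0.08], [0.152, 0.988, -0.025], [0.076, -0.037, -0.996]]
wrist_force: [0.3, 0.4, 0.3]
gripper_width: 1.004
```

```bash
python3 - <<'E'
from h import *
st();s=sense();print(s["ee_rot"][:,2],s["joints"],s["joint_velocities"]);plan(.444,-.192,.08,170)
E
```

```text
t 26.6 p [ 0.4533 -0.1907  0.0996] yaw 171.24 w 1.004 F [0.28 0.37 0.25] M [ 0.023 -0.155 -0.002]
[-0.08039292 -0.02548092 -0.99643751] [ -2.64857923  16.55067771 -23.31796368   2.04845598 -54.6891069
 -97.28186817] [ -3.45243386  -6.98818145 -21.14024875   0.6126103   13.82638272
  -5.75254424]
n 1
{"slide":[0.36,-0.11,0.79],"spin":0.15}
```

>>> {"fn": "servo_tool", "kwargs": {
  "deltas": [
    {"slide":[0.05,0,0.6],"spin":0.15},
    {"slide":[0.05,0,0.6],"spin":0},
    {"slide":[0.05,0,0.6],"spin":0},
    {"slide":[0,0,0.6],"spin":0},
    {"slide":[0,0,0.6],"spin":0},
    {"slide":[0,0,0.3],"spin":0},
    {"slide":[0,0,0.1],"spin":0}
  ]
}}

```text
time_s: 27.3
tcp_pos: [0.4386, -0.1929, 0.0093]
ee_rot: [[-0.981, 0.173, -0.083], [0.175, 0.984, -0.025], [0.077, -0.039, -0.996]]
wrist_force: [-0.7, -0.0, 0.5]
gripper_width: 0.999
```

```bash
python3 - <<'E'
from h import *
st();s=sense();print(s["ee_rot"][:,2]);plan(.442,-.192,.014,170)
E
```

```text
t 27.3 p [ 0.4386 -0.1929  0.0093] yaw 169.86 w 0.999 F [-0.67 -0.03  0.48] M [ 0.073 -0.197 -0.037]
[-0.08298531 -0.02491185 -0.99623935]
n 1
{"slide":[-0.13,0.06,-0.19],"spin":-0.02}
```

>>> {"fn": "servo_tool", "kwargs": {
  "deltas": [
    {"slide":[-0.15,0.05,-0.2],"spin":0}
  ]
}}

```text
time_s: 27.4
tcp_pos: [0.4417, -0.1922, 0.0132]
ee_rot: [[-0.981, 0.173, -0.086], [0.176, 0.984, -0.025], [0.08, -0.039, -0.996]]
wrist_force: [-0.4, -0.6, -0.1]
gripper_width: 1.003
```

>>> {"fn": "servo_tool", "kwargs": {
  "deltas": [
    {"slide":[0,0,0],"spin":0},
    {"slide":[0,0,0],"spin":0},
    {"slide":[0,0,0],"spin":0},
    {"slide":[0,0,0],"spin":0},
    {"slide":[0,0,0],"spin":0}
  ],
  "gripper": 255
}}

```text
time_s: 27.9
tcp_pos: [0.4455, -0.1928, 0.0163]
ee_rot: [[-0.982, 0.172, -0.078], [0.175, 0.984, -0.026], [0.072, -0.039, -0.997]]
wrist_force: [1.1, -1.3, -3.0]
gripper_width: 0.687
```

>>> {"fn": "servo_tool", "kwargs": {
  "deltas": [
    {"slide":[0,0,-0.5],"spin":0},
    {"slide":[0,0,-0.7],"spin":0},
    {"slide":[0,0,-0.7],"spin":0},
    {"slide":[0,0,-0.7],"spin":0},
    {"slide":[0,0,-0.7],"spin":0},
    {"slide":[0,0,-0.5],"spin":0},
    {"slide":[0,0,0],"spin":0}
  ]
}}

```text
time_s: 28.6
tcp_pos: [0.447, -0.1878, 0.1085]
ee_rot: [[-0.98, 0.177, -0.09], [0.179, 0.984, -0.019], [0.086, -0.035, -0.996]]
wrist_force: [0.1, -0.0, -3.4]
gripper_width: 0.686
```

```bash
python3 - <<'E'
from h import *
c=meas(8);st();s=sense();print(s["ee_rot"][:,2])
cv2.imwrite("pics/R1.png",cv2.resize(c["frame"][80:260,180:420,::-1],None,fx=3,fy=3))
E
```

```text
tool F/M mean [-5.920e-01  7.800e-02  3.465e+00 -9.200e-02 -3.260e-01  1.000e-03] sd [0.521 0.544 0.514 0.044 0.034 0.018]
t 29.0 p [ 0.4459 -0.1879  0.107 ] yaw 169.63 w 0.685 F [-0.01  0.53 -2.71] M [ 0.06  -0.373  0.048]
[-0.09459709 -0.0191342  -0.99533174]
```

View pics/R1.png

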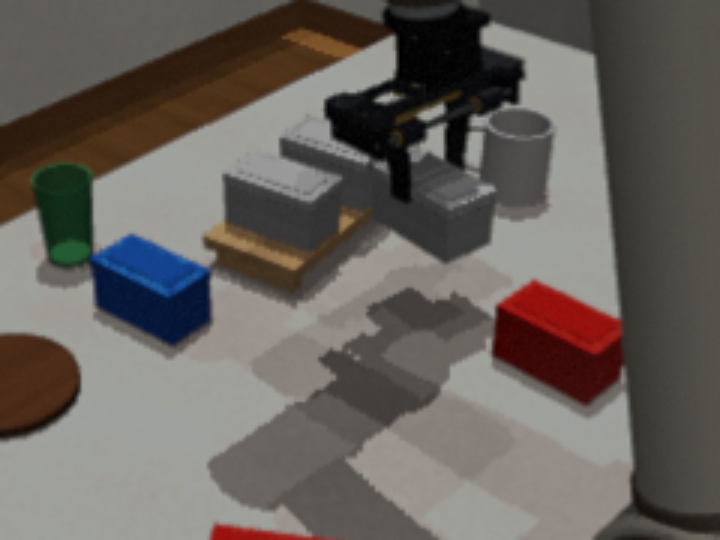

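>>> {"fn": "servo_tool", "kwargs": {
  "deltas": [
    {"slide":[0,0,-0.5],"spin":0},
    {"slide":[0,0,-0.5],"spin":0},
    {"slide":[0,0,-0.5],"spin":0},
    {"slide":[0,0,-0.3],"spin":0},
    {"slide":[1,0,0],"spin":0},
    {"slide":[1,0,0],"spin":0},
    {"slide":[-1,0,0],"spin":0},
    {"slide":[-1,0,0],"spin":0},
    {"slide":[1,0,0],"spin":0},
    {"slide":[1,0,0],"spin":0}
  ]
}}

```text
time_s: 30.0
tcp_pos: [0.3988, -0.1774, 0.1529]
ee_rot: [[-0.978, 0.178, -0.105], [0.18, 0.983, -0.017], [0.1, -0.036, -0.994]]
wrist_force: [-0.5, 0.9, -3.5]
gripper_width: 0.685
```

>>> {"fn": "servo_tool", "kwargs": {
  "deltas": [
    {"slide":[-1,0,-0.1],"spin":0},
    {"slide":[-1,0,-0.1],"spin":0},
    {"slide":[1,0,0],"spin":0},
    {"slide":[1,0,0],"spin":0},
    {"slide":[-1,0,-0.1],"spin":0},
    {"slide":[-1,0,-0.1],"spin":0},
    {"slide":[-0.75,0,-0.1],"spin":0},
    {"slide":[-0.5,0,0],"spin":0},
    {"slide":[-0.25,0,0],"spin":0},
    {"slide":[0,0,0],"spin":0}
  ]
}}

```text
time_s: 31.0
tcp_pos: [0.4787, -0.1918, 0.1496]
ee_rot: [[-0.976, 0.179, -0.122], [0.182, 0.983, -0.012], [0.117, -0.034, -0.992]]
wrist_force: [0.3, -0.4, -3.9]
gripper_width: 0.686
```

```bash
python3 - <<'E'
from h import *
c=meas(8);st();s=sense();print(s["ee_rot"][:,2])
E
```

```text
tool F/M mean [-1.910e-01  3.000e-02  3.356e+00 -8.600e-02 -4.310e-01  2.000e-03] sd [0.543 0.593 0.51  0.017 0.03  0.024]
t 31.4 p [ 0.4783 -0.1918  0.1506] yaw 169.44 w 0.683 F [ 0.05  0.17 -3.1 ] M [-0.035 -0.395  0.046]
[-0.12024005 -0.0125585  -0.99266541]
```

>>> {"fn": "servo_tool", "kwargs": {
  "deltas": [
    {"slide":[-1,0,-0.1],"spin":0},
    {"slide":[-1,0,-0.1],"spin":0},
    {"slide":[1,0,0],"spin":0},
    {"slide":[1,0,0],"spin":0},
    {"slide":[1,0,0],"spin":0},
    {"slide":[0.75,0,0],"spin":0},
    {"slide":[0.5,0,0],"spin":0},
    {"slide":[0.25,0,0],"spin":0},
    {"slide":[0,0,0],"spin":0}
  ]
}}

```text
time_s: 32.3
tcp_pos: [0.4153, -0.1798, 0.1621]
ee_rot: [[-0.976, 0.179, -0.121], [0.182, 0.983, -0.012], [0.117, -0.034, -0.993]]
wrist_force: [-0.1, -0.1, -2.0]
gripper_width: 0.682
```

```bash
python3 - <<'E'
from h import *
c=meas(8);st();s=sense();print(s["ee_rot"][:,2])
E
```

```text
tool F/M mean [-0.531 -0.03   3.339 -0.076 -0.455 -0.005] sd [0.345 0.476 0.816 0.025 0.011 0.021]
t 32.7 p [ 0.4159 -0.1799  0.1614] yaw 169.44 w 0.686 F [ 0.36  0.7  -3.47] M [-0.003 -0.43   0.047]
[-0.12270488 -0.01233495 -0.99236655]
```

>>> {"fn": "servo_tool", "kwargs": {
  "deltas": [
    {"slide":[-0.3,0,0.7],"spin":0},
    {"slide":[-0.3,0,0.8],"spin":0},
    {"slide":[-0.3,0,0.8],"spin":0},
    {"slide":[-0.3,0,0.8],"spin":0},
    {"slide":[-0.3,0,0.8],"spin":0},
    {"slide":[-0.3,0,0.8],"spin":0},
    {"slide":[-0.3,0,0.5],"spin":0}
  ]
}}

```text
time_s: 33.4
tcp_pos: [0.4576, -0.1925, 0.0236]
ee_rot: [[-0.977, 0.178, -0.115], [0.181, 0.983, -0.015], [0.11, -0.035, -0.993]]
wrist_force: [-0.4, -0.2, -2.6]
gripper_width: 0.687
```

```bash
python3 - <<'E'
from h import *
st();s=sense();print(s["ee_rot"][:,2])
E
```

```text
t 33.4 p [ 0.4576 -0.1925  0.0236] yaw 169.52 w 0.687 F [-0.42 -0.21 -2.65] M [ 0.025 -0.387 -0.008]
[-0.11489767 -0.01450102 -0.99327149]
```

>>> {"fn": "servo_tool", "kwargs": {
  "deltas": [
    {"slide":[0,0,0.25],"spin":0},
    {"slide":[0,0,0.2],"spin":0},
    {"slide":[0,0,0.2],"spin":0}
  ]
}}

```text
time_s: 33.7
tcp_pos: [0.4583, -0.1935, 0.0152]
ee_rot: [[-0.978, 0.174, -0.117], [0.178, 0.984, -0.019], [0.112, -0.039, -0.993]]
wrist_force: [-8.1, 10.4, 32.3]
gripper_width: 0.685
```

>>> {"fn": "servo_tool", "kwargs": {
  "deltas": [
    {"slide":[0,0,0],"spin":0},
    {"slide":[0,0,0],"spin":0},
    {"slide":[0,0,0],"spin":0}
  ],
  "gripper": 0
}}

```text
time_s: 34.0
tcp_pos: [0.4619, -0.194, 0.0201]
ee_rot: [[-0.979, 0.172, -0.108], [0.176, 0.984, -0.021], [0.103, -0.039, -0.994]]
wrist_force: [-0.6, -0.1, 1.1]
gripper_width: 0.879
```

>>> {"fn": "servo_tool", "kwargs": {
  "deltas": [
    {"slide":[0,0,-0.6],"spin":0},
    {"slide":[0,0,-0.8],"spin":0},
    {"slide":[0,0,-0.8],"spin":0},
    {"slide":[0,0,-0.8],"spin":0},
    {"slide":[0,0,-0.8],"spin":0},
    {"slide":[0,0,-0.8],"spin":0}
  ]
}}

```text
time_s: 34.6
tcp_pos: [0.4724, -0.1921, 0.1353]
ee_rot: [[-0.978, 0.173, -0.117], [0.176, 0.984, -0.021], [0.112, -0.041, -0.993]]
wrist_force: [-1.1, -0.2, -0.3]
gripper_width: 1.001
```

```bash
python3 - <<'E'
from h import *
st();s=sense();print(s["ee_rot"][:,2]);plan(.6185,-.157,.14,-171.7)
E
```

```text
t 34.6 p [ 0.4724 -0.1921  0.1353] yaw 169.79 w 1.001 F [-1.09 -0.21 -0.34] M [ 0.132 -0.345  0.026]
[-0.1170736  -0.02093187 -0.99290263]
n 6
{"slide":[-0.92,0.4,-0.03],"spin":-0.39},{"slide":[-0.94,0.35,-0.03],"spin":-0.38},{"slide":[-0.95,0.3,-0.03],"spin":-0.39},{"slide":[-0.97,0.25,-0.03],"spin":-0.38},{"slide":[-0.98,0.2,-0.03],"spin":-0.39},{"slide":[-1,0.15,-0.04],"spin":-0.38}
```

>>> {"fn": "servo_tool", "kwargs": {
  "deltas": [
    {"slide":[-0.95,0.4,-0.15],"spin":-0.4},
    {"slide":[-0.95,0.35,-0.15],"spin":-0.4},
    {"slide":[-0.95,0.3,-0.15],"spin":-0.4},
    {"slide":[-0.95,0.3,-0.15],"spin":-0.4},
    {"slide":[-0.95,0.2,-0.1],"spin":-0.4},
    {"slide":[-0.9,0.1,-0.1],"spin":-0.35},
    {"slide":[0,0,0],"spin":0}
  ]
}}

```text
time_s: 35.3
tcp_pos: [0.6238, -0.1558, 0.1413]
ee_rot: [[-0.98, -0.164, -0.111], [-0.163, 0.986, -0.023], [0.113, -0.005, -0.994]]
wrist_force: [0.2, 0.4, -0.3]
gripper_width: 1.0
```

```bash
python3 - <<'E'
from h import *
st();s=sense();print(s["ee_rot"][:,2])
c=cam("side");cv2.imwrite("pics/M5.png",cv2.resize(c["frame"][80:260,180:420,::-1],None,fx=3,fy=3))
c=cam("top");cv2.imwrite("pics/M5t.png",cv2.convertScaleAbs(cv2.resize(c["frame"][100:260,200:380,::-1],None,fx=4,fy=4,interpolation=cv2.INTER_CUBIC),alpha=1.6))
E
```

```text
t 35.3 p [ 0.6238 -0.1558  0.1413] yaw -170.56 w 1.0 F [ 0.2   0.42 -0.27] M [ 0.067 -0.168 -0.023]
[-0.11095089 -0.02323877 -0.99355415]
```

View pics/M5.png

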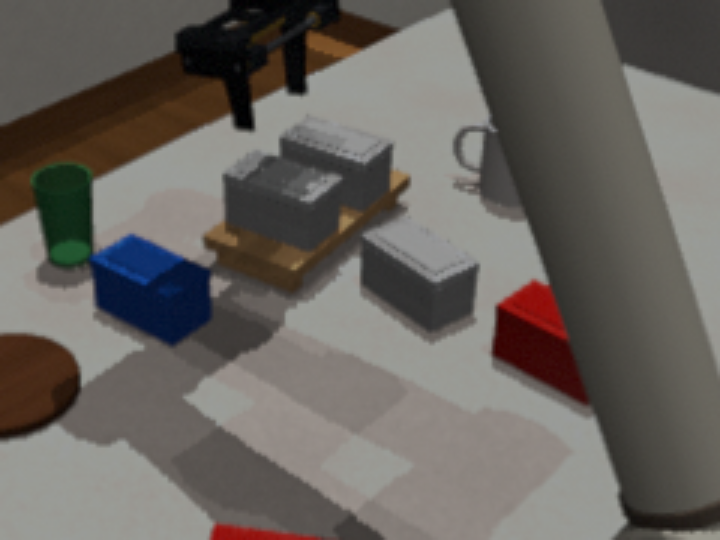

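View pics/M5t.png

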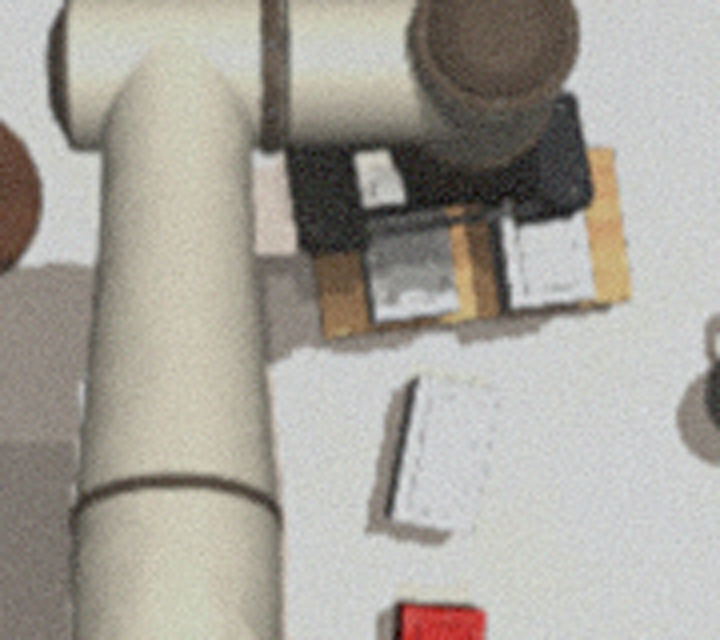

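>>> {"fn": "servo_tool", "kwargs": {
  "deltas": [
    {"slide":[0.05,0,0.7],"spin":0.15},
    {"slide":[0.05,0,0.8],"spin":0},
    {"slide":[0,0,0.8],"spin":0},
    {"slide":[0,0,0.7],"spin":0},
    {"slide":[0,0,0.2],"spin":0}
  ]
}}

```text
time_s: 35.9
tcp_pos: [0.606, -0.1604, 0.0623]
ee_rot: [[-0.984, -0.136, -0.111], [-0.135, 0.991, -0.023], [0.113, -0.007, -0.994]]
wrist_force: [-0.4, 0.1, -0.2]
gripper_width: 1.002
```

>>> {"fn": "servo_tool", "kwargs": {
  "deltas": [
    {"slide":[0,0,0],"spin":0},
    {"slide":[0,0,0],"spin":0},
    {"slide":[0,0,0],"spin":0},
    {"slide":[0,0,0],"spin":0}
  ],
  "gripper": 255
}}

```text
time_s: 36.3
tcp_pos: [0.606, -0.1609, 0.0648]
ee_rot: [[-0.985, -0.135, -0.109], [-0.134, 0.991, -0.023], [0.111, -0.008, -0.994]]
wrist_force: [-0.2, 3.0, -0.1]
gripper_width: 0.721
```

```bash
python3 - <<'E'
from h import *
st();s=sense();print(s["ee_rot"][:,2])
E
```

```text
t 36.3 p [ 0.606  -0.1609  0.0648] yaw -172.27 w 0.721 F [-0.17  3.   -0.15] M [ 0.793 -0.141 -0.086]
[-0.10897242 -0.02297004 -0.99377935]
```

>>> {"fn": "servo_tool", "kwargs": {
  "deltas": [
    {"slide":[0,0,0],"spin":0},
    {"slide":[0,0,-0.5],"spin":0},
    {"slide":[0,0,-0.7],"spin":0},
    {"slide":[0,0,-0.7],"spin":0},
    {"slide":[0.3,0,-0.3],"spin":0},
    {"slide":[0.6,0,0],"spin":0},
    {"slide":[1,0,0],"spin":0},
    {"slide":[-1,0,0],"spin":0},
    {"slide":[-0.7,0,0],"spin":0},
    {"slide":[-0.3,0,0],"spin":0}
  ]
}}

```text
time_s: 37.3
tcp_pos: [0.6052, -0.1586, 0.1191]
ee_rot: [[-0.984, -0.132, -0.123], [-0.13, 0.991, -0.018], [0.125, -0.002, -0.992]]
wrist_force: [-0.6, 0.3, -4.0]
gripper_width: 0.685
```

>>> {"fn": "servo_tool", "kwargs": {
  "deltas": [
    {"slide":[0.3,0,0],"spin":0},
    {"slide":[0.6,0,0],"spin":0},
    {"slide":[1,0,0],"spin":0},
    {"slide":[-1,0,0],"spin":0},
    {"slide":[-0.7,0,0],"spin":0},
    {"slide":[-0.3,0,0],"spin":0},
    {"slide":[0,0,0],"spin":0}
  ]
}}

```text
time_s: 38.0
tcp_pos: [0.6018, -0.1576, 0.1155]
ee_rot: [[-0.982, -0.13, -0.136], [-0.129, 0.991, -0.016], [0.137, 0.002, -0.991]]
wrist_force: [-1.1, 0.6, -3.1]
gripper_width: 0.682
```

```bash
python3 - <<'E'
from h import *
c=meas(8);st();s=sense();print(s["ee_rot"][:,2])
E
```

```text
tool F/M mean [-0.462  0.577  3.924  0.01  -0.478 -0.013] sd [0.612 0.568 0.38  0.015 0.026 0.017]
t 38.4 p [ 0.6006 -0.1579  0.1161] yaw -172.53 w 0.681 F [-0.38  0.32 -4.73] M [ 0.016 -0.507 -0.038]
[-0.1363203  -0.01595841 -0.99053627]
```

>>> {"fn": "servo_tool", "kwargs": {
  "deltas": [
    {"slide":[0.3,0,0],"spin":0},
    {"slide":[0.3,0,0],"spin":0},
    {"slide":[-0.3,0,-0.1],"spin":0},
    {"slide":[-0.7,0,-0.1],"spin":0},
    {"slide":[-1,0,-0.1],"spin":0},
    {"slide":[1,0,0],"spin":0},
    {"slide":[1,0,0],"spin":0},
    {"slide":[0.6,0,0],"spin":0},
    {"slide":[0.3,0,0],"spin":0}
  ]
}}

```text
time_s: 39.3
tcp_pos: [0.5645, -0.1628, 0.1272]
ee_rot: [[-0.982, -0.13, -0.138], [-0.129, 0.991, -0.016], [0.139, 0.002, -0.99]]
wrist_force: [0.6, -0.4, -4.5]
gripper_width: 0.682
```

>>> {"fn": "servo_tool", "kwargs": {
  "deltas": [
    {"slide":[-0.3,0,-0.1],"spin":0},
    {"slide":[-0.7,0,-0.1],"spin":0},
    {"slide":[-1,0,-0.1],"spin":0},
    {"slide":[1,0,0],"spin":0},
    {"slide":[1,0,0],"spin":0},
    {"slide":[0.6,0,0],"spin":0},
    {"slide":[0.3,0,0],"spin":0},
    {"slide":[0,0,0],"spin":0}
  ]
}}

```text
time_s: 40.1
tcp_pos: [0.5524, -0.1652, 0.1368]
ee_rot: [[-0.982, -0.133, -0.132], [-0.131, 0.991, -0.019], [0.134, -0.001, -0.991]]
wrist_force: [-0.3, 1.0, -4.3]
gripper_width: 0.684
```

```bash
python3 - <<'E'
from h import *
c=meas(8);st();s=sense();print(s["ee_rot"][:,2])
E
```

```text
tool F/M mean [-4.580e-01 -5.300e-02  4.083e+00  3.000e-03 -4.130e-01  8.000e-03] sd [0.39  0.498 0.611 0.021 0.044 0.015]
t 40.5 p [ 0.5523 -0.165   0.1361] yaw -172.37 w 0.684 F [-0.39 -0.03 -4.26] M [ 0.062 -0.352  0.029]
[-0.13343591 -0.0184527  -0.99088564]
```

>>> {"fn": "servo_tool", "kwargs": {
  "deltas": [
    {"slide":[0.4,0.3,0],"spin":0},
    {"slide":[0.8,0.3,0],"spin":0},
    {"slide":[1,0.3,0],"spin":0},
    {"slide":[-1,0.3,0],"spin":0},
    {"slide":[-0.8,0.3,0],"spin":0},
    {"slide":[-0.4,0.3,0],"spin":0},
    {"slide":[0.4,0.3,0],"spin":0},
    {"slide":[0.8,0.3,0],"spin":0},
    {"slide":[1,0.3,0],"spin":0},
    {"slide":[-1,0.3,0],"spin":0}
  ]
}}

```text
time_s: 41.5
tcp_pos: [0.5026, -0.0892, 0.1385]
ee_rot: [[-0.981, -0.131, -0.145], [-0.13, 0.991, -0.017], [0.146, 0.002, -0.989]]
wrist_force: [0.2, -0.1, -4.9]
gripper_width: 0.684
```

>>> {"fn": "servo_tool", "kwargs": {
  "deltas": [
    {"slide":[-0.8,0.3,0],"spin":0},
    {"slide":[-0.4,0.3,0],"spin":0},
    {"slide":[0.4,0.3,0],"spin":0},
    {"slide":[0.8,0.3,0],"spin":0},
    {"slide":[1,0.3,0],"spin":0},
    {"slide":[-1,0.3,0],"spin":0},
    {"slide":[-0.6,0.3,0],"spin":0},
    {"slide":[-0.3,0.2,0],"spin":0},
    {"slide":[0,0,0],"spin":0}
  ]
}}

```text
time_s: 42.4
tcp_pos: [0.5185, -0.0223, 0.1335]
ee_rot: [[-0.98, -0.132, -0.15], [-0.131, 0.991, -0.017], [0.15, 0.003, -0.989]]
wrist_force: [0.0, 0.3, -4.4]
gripper_width: 0.682
```

```bash
python3 - <<'E'
from h import *
c=meas(7);st();s=sense();print(s["ee_rot"][:,2])
E
```

```text
tool F/M mean [-0.505  0.174  3.767  0.024 -0.506 -0.008] sd [0.596 0.226 0.836 0.03  0.018 0.039]
t 42.75 p [ 0.517  -0.0236  0.1339] yaw -172.44 w 0.684 F [ 0.4   0.41 -4.44] M [ 0.055 -0.566 -0.001]
[-0.14987412 -0.01676574 -0.98856293]
```

>>> {"fn": "servo_tool", "kwargs": {
  "deltas": [
    {"slide":[0.25,0,0.6],"spin":0},
    {"slide":[0.25,0,0.8],"spin":0},
    {"slide":[0.25,0,0.8],"spin":0},
    {"slide":[0.25,0,0.8],"spin":0},
    {"slide":[0,0,0.8],"spin":0},
    {"slide":[0,0,0.3],"spin":0},
    {"slide":[0,0,0.15],"spin":0}
  ]
}}

```text
time_s: 43.45
tcp_pos: [0.4776, -0.0303, 0.0327]
ee_rot: [[-0.981, -0.129, -0.142], [-0.128, 0.992, -0.016], [0.142, 0.002, -0.99]]
wrist_force: [-0.0, 0.8, -3.5]
gripper_width: 0.683
```

```bash
python3 - <<'E'
from h import *
st();s=sense();print(s["ee_rot"][:,2])
E
```

```text
t 43.45 p [ 0.4776 -0.0303  0.0327] yaw -172.55 w 0.683 F [-0.03  0.83 -3.55] M [ 0.067 -0.543  0.024]
[-0.14153277 -0.01597487 -0.98980467]
```

>>> {"fn": "servo_tool", "kwargs": {
  "deltas": [
    {"slide":[0,0,0.2],"spin":0},
    {"slide":[0,0,0.15],"spin":0},
    {"slide":[0,0,0.1],"spin":0}
  ]
}}

```text
time_s: 43.75
tcp_pos: [0.4769, -0.0305, 0.0251]
ee_rot: [[-0.981, -0.131, -0.141], [-0.13, 0.991, -0.017], [0.142, 0.002, -0.99]]
wrist_force: [-6.9, 5.1, 19.7]
gripper_width: 0.678
```

>>> {"fn": "servo_tool", "kwargs": {
  "deltas": [
    {"slide":[0,0,0],"spin":0},
    {"slide":[0,0,0],"spin":0},
    {"slide":[0,0,0],"spin":0}
  ],
  "gripper": 0
}}

```text
time_s: 44.05
tcp_pos: [0.4808, -0.0298, 0.0285]
ee_rot: [[-0.982, -0.133, -0.133], [-0.132, 0.991, -0.017], [0.134, 0.001, -0.991]]
wrist_force: [-0.1, -0.2, -0.5]
gripper_width: 0.878
```

>>> {"fn": "servo_tool", "kwargs": {
  "deltas": [
    {"slide":[0,0,-0.6],"spin":0},
    {"slide":[0,0,-0.9],"spin":0},
    {"slide":[0,0,-0.9],"spin":0},
    {"slide":[0,0,-0.6],"spin":0}
  ]
}}

```text
time_s: 44.45
tcp_pos: [0.4909, -0.0292, 0.1041]
ee_rot: [[-0.982, -0.133, -0.135], [-0.132, 0.991, -0.018], [0.137, 0.0, -0.991]]
wrist_force: [-0.5, 0.5, -0.2]
gripper_width: 0.998
```

```bash
python3 - <<'E'
from h import *
st();s=sense();print(s["ee_rot"][:,2]);plan(.466,-.191,.095,170)
E
```

```text
t 44.45 p [ 0.4909 -0.0292  0.1041] yaw -172.35 w 0.998 F [-0.48  0.53 -0.18] M [ 0.036 -0.366 -0.03 ]
[-0.13541219 -0.01816427 -0.99062283]
n 7
{"slide":[0.26,-0.9,0.05],"spin":0.32},{"slide":[0.22,-0.91,0.05],"spin":0.31},{"slide":[0.19,-0.92,0.05],"spin":0.32},{"slide":[0.14,-0.92,0.05],"spin":0.31},{"slide":[0.1,-0.93,0.05],"spin":0.32},{"slide":[0.07,-0.93,0.06],"spin":0.31},{"slide":[0.02,-0.94,0.05],"spin":0.32}
```

>>> {"fn": "servo_tool", "kwargs": {
  "deltas": [
    {"slide":[0.25,-0.9,0.05],"spin":0.3},
    {"slide":[0.2,-0.9,0.05],"spin":0.3},
    {"slide":[0.2,-0.9,0.05],"spin":0.3},
    {"slide":[0.15,-0.9,0.05],"spin":0.3},
    {"slide":[0.1,-0.9,0.05],"spin":0.35},
    {"slide":[0.1,-0.9,0.05],"spin":0.35},
    {"slide":[0,-0.8,0.05],"spin":0.3},
    {"slide":[0,0,0],"spin":0}
  ]
}}

```text
time_s: 45.25
tcp_pos: [0.4719, -0.1909, 0.1067]
ee_rot: [[-0.977, 0.179, -0.119], [0.183, 0.983, -0.02], [0.114, -0.041, -0.993]]
wrist_force: [-0.5, 0.4, 0.2]
gripper_width: 0.999
```

```bash
python3 - <<'E'
from h import *
st();s=sense();print(s["ee_rot"][:,2]);plan(.467,-.191,.095,170)
f=lambda L:(np.array(L)+.5)/4-.5+(200,100)
c=cam("top");print(rect(plane(c,f([(415,375),(495,382),(462,532),(388,518)]),.062)))
E
```

```text
t 45.25 p [ 0.4719 -0.1909  0.1067] yaw 169.41 w 0.999 F [-0.51  0.43  0.17] M [ 0.065 -0.239 -0.043]
[-0.11913689 -0.01963519 -0.99268367]
n 1
{"slide":[0.19,-0.04,0.47],"spin":-0.07}
(array([ 461.8, -187.7,   60.3,  116.2,  -10.1]), array([ 460.4, -186.5]))
```

>>> {"fn": "servo_tool", "kwargs": {
  "deltas": [
    {"slide":[0.05,0,0.7],"spin":-0.05},
    {"slide":[0.05,0.05,0.8],"spin":0},
    {"slide":[0,0,0.8],"spin":0},
    {"slide":[0,0,0.8],"spin":0},
    {"slide":[0,0,0.4],"spin":0},
    {"slide":[0,0,0.1],"spin":0}
  ]
}}

```text
time_s: 45.9
tcp_pos: [0.4638, -0.1875, 0.0171]
ee_rot: [[-0.98, 0.163, -0.11], [0.167, 0.986, -0.021], [0.105, -0.039, -0.994]]
wrist_force: [0.4, 0.1, -0.1]
gripper_width: 0.996
```

>>> {"fn": "servo_tool", "kwargs": {
  "deltas": [
    {"slide":[0,0,0],"spin":0},
    {"slide":[0,0,0],"spin":0},
    {"slide":[0,0,0],"spin":0},
    {"slide":[0,0,0],"spin":0},
    {"slide":[0,0,0],"spin":0}
  ],
  "gripper": 255
}}

```text
time_s: 46.4
tcp_pos: [0.4666, -0.1878, 0.0198]
ee_rot: [[-0.981, 0.161, -0.105], [0.164, 0.986, -0.023], [0.1, -0.04, -0.994]]
wrist_force: [-0.1, -0.9, -2.9]
gripper_width: 0.683
```

```bash
python3 - <<'E'
from h import *
st();s=sense();print(s["ee_rot"][:,2])
E
```

```text
t 46.4 p [ 0.4666 -0.1878  0.0198] yaw 170.5 w 0.683 F [-0.05 -0.86 -2.85] M [-0.057 -0.314  0.037]
[-0.10473793 -0.02308651 -0.99423185]
```

>>> {"fn": "servo_tool", "kwargs": {
  "deltas": [
    {"slide":[0,0.1,-0.6],"spin":0},
    {"slide":[0,0.2,-0.9],"spin":0},
    {"slide":[0,0.2,-0.9],"spin":-0.1},
    {"slide":[-0.3,0.2,-0.9],"spin":-0.3},
    {"slide":[-0.8,0.2,-0.9],"spin":-0.5},
    {"slide":[-0.9,0.1,-0.4],"spin":-0.5},
    {"slide":[-0.9,0.1,-0.1],"spin":-0.4},
    {"slide":[-0.9,0.1,-0.1],"spin":-0.3}
  ]
}}

```text
time_s: 47.2
tcp_pos: [0.5718, -0.1529, 0.1269]
ee_rot: [[-0.985, -0.132, -0.114], [-0.132, 0.991, -0.012], [0.115, 0.003, -0.993]]
wrist_force: [0.6, 0.5, -3.2]
gripper_width: 0.685
```

```bash
python3 - <<'E'
from h import *
st();s=sense();print(s["ee_rot"][:,2]);plan(.625,-.157,.11,-171.8)
E
```

```text
t 47.2 p [ 0.5718 -0.1529  0.1269] yaw -172.37 w 0.685 F [ 0.58  0.46 -3.25] M [ 0.059 -0.352  0.017]
[-0.11434702 -0.01204884 -0.9933678 ]
n 3
{"slide":[-0.7,-0.15,0.22],"spin":-0.02},{"slide":[-0.69,-0.15,0.23],"spin":-0.03},{"slide":[-0.7,-0.15,0.22],"spin":-0.02}
```

>>> {"fn": "servo_tool", "kwargs": {
  "deltas": [
    {"slide":[-0.75,-0.15,0.1],"spin":-0.05},
    {"slide":[-0.75,-0.15,0.1],"spin":0},
    {"slide":[-0.6,-0.1,0.2],"spin":0},
    {"slide":[0,0,0.5],"spin":0},
    {"slide":[0,0,0.5],"spin":0},
    {"slide":[0,0,0.3],"spin":0},
    {"slide":[0,0,0],"spin":0}
  ]
}}

```text
time_s: 47.9
tcp_pos: [0.6186, -0.1523, 0.0685]
ee_rot: [[-0.983, -0.138, -0.123], [-0.138, 0.99, -0.004], [0.123, 0.013, -0.992]]
wrist_force: [0.3, 0.7, -4.4]
gripper_width: 0.685
```

```bash
python3 - <<'E'
from h import *
st();s=sense();print(s["ee_rot"][:,2]);plan(.620,-.157,.066,-171.8)
c=cam("side");cv2.imwrite("pics/R5.png",cv2.resize(c["frame"][80:260,180:420,::-1],None,fx=3,fy=3))
E
```

```text
t 47.9 p [ 0.6186 -0.1523  0.0685] yaw -172.0 w 0.685 F [ 0.31  0.73 -4.36] M [ 0.043 -0.37  -0.001]
[-0.12316077 -0.00436956 -0.99237711]
n 1
{"slide":[-0.03,-0.2,0.1],"spin":-0.02}
```

View pics/R5.png

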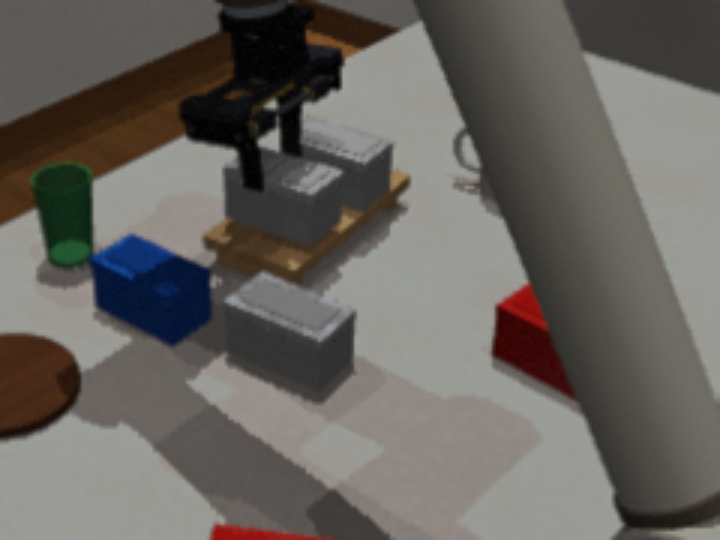

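>>> {"fn": "servo_tool", "kwargs": {
  "deltas": [
    {"slide":[-0.05,-0.2,0.15],"spin":0},
    {"slide":[0,0,0.2],"spin":0},
    {"slide":[0,0,0.15],"spin":0}
  ]
}}

```text
time_s: 48.25
tcp_pos: [0.6202, -0.1577, 0.0596]
ee_rot: [[-0.983, -0.139, -0.119], [-0.139, 0.99, -0.005], [0.118, 0.011, -0.993]]
wrist_force: [-4.1, 7.2, 14.4]
gripper_width: 0.686
```

```bash
python3 - <<'E'
from h import *
st();s=sense();print(s["ee_rot"][:,2])
E
```

```text
t 48.25 p [ 0.6202 -0.1577  0.0596] yaw -171.93 w 0.686 F [-4.05  7.19 14.37] M [ 1.963  1.663 -0.156]
[-0.11866506 -0.00539391 -0.99291969]
```

>>> {"fn": "servo_tool", "kwargs": {
  "deltas": [
    {"slide":[0,0,0],"spin":0},
    {"slide":[0,0,0],"spin":0},
    {"slide":[0,0,0],"spin":0}
  ],
  "gripper": 0
}}

```text
time_s: 48.55
tcp_pos: [0.622, -0.1581, 0.0627]
ee_rot: [[-0.984, -0.14, -0.113], [-0.14, 0.99, -0.007], [0.113, 0.009, -0.994]]
wrist_force: [0.0, -0.7, 0.3]
gripper_width: 0.875
```

>>> {"fn": "servo_tool", "kwargs": {
  "deltas": [
    {"slide":[0,0,-0.6],"spin":0},
    {"slide":[0,0,-0.9],"spin":0},
    {"slide":[0,0,-0.9],"spin":0},
    {"slide":[0,0,-0.6],"spin":0}
  ]
}}

```text
time_s: 48.95
tcp_pos: [0.6298, -0.1583, 0.138]
ee_rot: [[-0.983, -0.14, -0.117], [-0.14, 0.99, -0.008], [0.117, 0.009, -0.993]]
wrist_force: [-0.1, 0.2, -0.1]
gripper_width: 0.997
```

```bash
python3 - <<'E'
from h import *
st();s=sense();print(s["ee_rot"][:,2]);plan(.491,-.030,.10,-172.5,maxc=.9)
c=cam("side");cv2.imwrite("pics/R6.png",cv2.resize(c["frame"][80:260,180:420,::-1],None,fx=3,fy=3))
E
```

```text
t 48.95 p [ 0.6298 -0.1583  0.138 ] yaw -171.91 w 0.997 F [-0.09  0.2  -0.12] M [ 0.036 -0.369 -0.015]
[-0.11692721 -0.00774024 -0.99311032]
n 7
{"slide":[0.68,0.84,0.22],"spin":0.01},{"slide":[0.68,0.84,0.22],"spin":0.01},{"slide":[0.69,0.83,0.22],"spin":0.01},{"slide":[0.69,0.83,0.22],"spin":0.01},{"slide":[0.68,0.83,0.21],"spin":0.01},{"slide":[0.69,0.84,0.22],"spin":0.01},{"slide":[0.69,0.83,0.21],"spin":0.01}
```

View pics/R6.png

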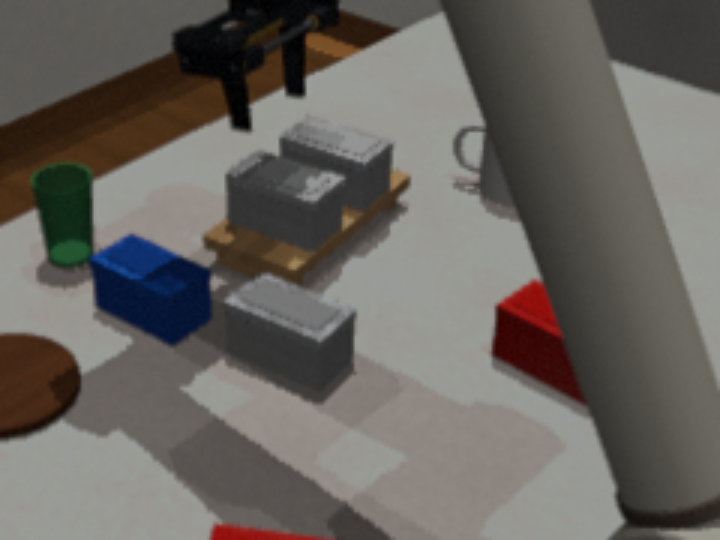

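>>> {"fn": "servo_tool", "kwargs": {
  "deltas": [
    {"slide":[0.7,0.85,0.2],"spin":0},
    {"slide":[0.7,0.85,0.3],"spin":0},
    {"slide":[0.7,0.85,0.3],"spin":0},
    {"slide":[0.7,0.85,0.3],"spin":0},
    {"slide":[0.7,0.85,0.3],"spin":0},
    {"slide":[0.6,0.8,0.3],"spin":0},
    {"slide":[0.4,0.6,0.2],"spin":0},
    {"slide":[0,0,0],"spin":0}
  ]
}}

```text
time_s: 49.8
tcp_pos: [0.492, -0.0328, 0.1046]
ee_rot: [[-0.985, -0.138, -0.105], [-0.137, 0.99, -0.01], [0.106, 0.005, -0.994]]
wrist_force: [1.1, 0.7, -0.7]
gripper_width: 1.001
```

```bash
python3 - <<'E'
from h import *
st();s=sense();print(s["ee_rot"][:,2]);plan(.491,-.030,.10,-172.5,maxc=.9)
c=cam("side");cv2.imwrite("pics/M6.png",cv2.resize(c["frame"][80:260,180:420,::-1],None,fx=3,fy=3))
E
```

```text
t 49.8 p [ 0.492  -0.0328  0.1046] yaw -172.06 w 1.001 F [ 1.13  0.73 -0.74] M [ 0.009 -0.249 -0.009]
[-0.1052886  -0.00978331 -0.99439358]
n 1
{"slide":[0.03,0.12,0.18],"spin":0.06}
```

View pics/M6.png

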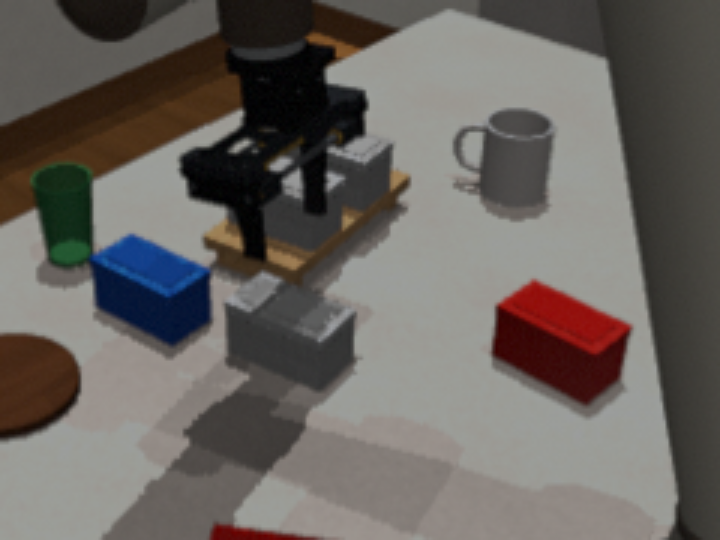

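>>> {"fn": "servo_tool", "kwargs": {
  "deltas": [
    {"slide":[0.05,0.1,0.7],"spin":0.05},
    {"slide":[0,0,0.8],"spin":0},
    {"slide":[0,0,0.8],"spin":0},
    {"slide":[0,0,0.7],"spin":0},
    {"slide":[0,0,0.35],"spin":0},
    {"slide":[0,0,0.1],"spin":0}
  ]
}}

```text
time_s: 50.45
tcp_pos: [0.491, -0.0343, 0.0186]
ee_rot: [[-0.987, -0.129, -0.092], [-0.129, 0.992, -0.01], [0.093, 0.002, -0.996]]
wrist_force: [0.6, -0.1, -0.3]
gripper_width: 1.001
```

>>> {"fn": "servo_tool", "kwargs": {
  "deltas": [
    {"slide":[0,0,0],"spin":0},
    {"slide":[0,0,0],"spin":0},
    {"slide":[0,0,0],"spin":0},
    {"slide":[0,0,0],"spin":0},
    {"slide":[0,0,0],"spin":0}
  ],
  "gripper": 255
}}

```text
time_s: 50.95
tcp_pos: [0.4941, -0.0337, 0.0207]
ee_rot: [[-0.988, -0.129, -0.086], [-0.129, 0.992, -0.008], [0.087, 0.003, -0.996]]
wrist_force: [0.8, 0.1, -3.2]
gripper_width: 0.685
```

>>> {"fn": "servo_tool", "kwargs": {
  "deltas": [
    {"slide":[0,0,-0.5],"spin":0},
    {"slide":[0,0,-0.7],"spin":0},
    {"slide":[0,0,-0.7],"spin":0},
    {"slide":[0,0,-0.7],"spin":0},
    {"slide":[0,0,-0.5],"spin":0}
  ]
}}

```text
time_s: 51.45
tcp_pos: [0.4952, -0.0342, 0.0954]
ee_rot: [[-0.987, -0.127, -0.099], [-0.127, 0.992, -0.01], [0.1, 0.003, -0.995]]
wrist_force: [0.7, 0.1, -4.0]
gripper_width: 0.689
```

```bash
python3 - <<'E'
from h import *
st();s=sense();print(s["ee_rot"][:,2]);plan(.648,.198,.10,-172,maxc=.95)
E
```

```text
t 51.45 p [ 0.4952 -0.0342  0.0954] yaw -172.69 w 0.689 F [ 0.66  0.08 -4.04] M [ 0.061 -0.481 -0.027]
[-0.09924141 -0.00953036 -0.99501775]
n 9
{"slide":[-0.8,0.94,-0.02],"spin":-0.01},{"slide":[-0.81,0.94,-0.02],"spin":-0.01},{"slide":[-0.81,0.93,-0.02],"spin":-0.01},{"slide":[-0.81,0.93,-0.02],"spin":-0.01},{"slide":[-0.81,0.93,-0.02],"spin":-0.01},{"slide":[-0.81,0.93,-0.02],"spin":-0.01},{"slide":[-0.81,0.93,-0.02],"spin":-0.01},{"slide":[-0.81,0.93,-0.02],"spin":-0.01},{"slide":[-0.82,0.93,-0.02],"spin":-0.01}
```

>>> {"fn": "servo_tool", "kwargs": {
  "deltas": [
    {"slide":[-0.5,0.6,-0.2],"spin":0},
    {"slide":[-0.7,0.8,-0.15],"spin":0},
    {"slide":[-0.75,0.8,-0.1],"spin":0},
    {"slide":[-0.75,0.8,-0.1],"spin":0},
    {"slide":[-0.75,0.8,-0.1],"spin":0},
    {"slide":[-0.75,0.8,-0.1],"spin":0},
    {"slide":[-0.75,0.8,-0.1],"spin":0},
    {"slide":[-0.75,0.8,-0.1],"spin":0},
    {"slide":[-0.75,0.8,-0.1],"spin":0},
    {"slide":[-0.75,0.8,-0.1],"spin":0}
  ]
}}

```text
time_s: 52.45
tcp_pos: [0.651, 0.1921, 0.0965]
ee_rot: [[-0.986, -0.122, -0.114], [-0.121, 0.993, -0.011], [0.114, 0.003, -0.993]]
wrist_force: [0.6, 0.4, -3.8]
gripper_width: 0.689
```

```bash
python3 - <<'E'
from h import *
st();s=sense();print(s["ee_rot"][:,2]);plan(.661,.200,.09,-172,maxc=.7)
E
```

```text
t 52.45 p [0.651  0.1921 0.0965] yaw -173.0 w 0.689 F [ 0.59  0.44 -3.8 ] M [ 0.046 -0.519 -0.038]
[-0.11363847 -0.01127226 -0.99345822]
n 1
{"slide":[-0.44,0.27,0.26],"spin":-0.12}
```

>>> {"fn": "servo_tool", "kwargs": {
  "deltas": [
    {"slide":[-0.25,0.1,0.1],"spin":0},
    {"slide":[-0.1,0.05,0.1],"spin":0},
    {"slide":[0,0,0],"spin":0},
    {"slide":[0,0,0],"spin":0}
  ]
}}

```text
time_s: 52.85
tcp_pos: [0.6575, 0.2006, 0.0834]
ee_rot: [[-0.985, -0.124, -0.121], [-0.123, 0.992, -0.014], [0.122, 0.001, -0.993]]
wrist_force: [0.1, -0.3, -4.7]
gripper_width: 0.684
```

```bash
python3 - <<'E'
from h import *
c=cam("side");t=cam("top");st();s=sense();print(s["ee_rot"][:,2],s["joint_velocities"])
cv2.imwrite("pics/F1.png",cv2.resize(c["frame"][60:280,100:360,::-1],None,fx=3,fy=3))
cv2.imwrite("pics/F2.png",cv2.convertScaleAbs(cv2.resize(t["frame"][90:270,130:370,::-1],None,fx=3.3,fy=3.3,interpolation=cv2.INTER_CUBIC),alpha=1.5))
E
```

```text
t 52.95 p [0.6576 0.2004 0.0839] yaw -172.87 w 0.686 F [-1.53  0.17 -4.94] M [ 0.02  -0.496 -0.047]
[-0.120445   -0.0136586  -0.99262603] [-0.07442955 -0.53849832  0.70290182  0.2585689   0.05086708 -0.06097985]
```

View pics/F1.png

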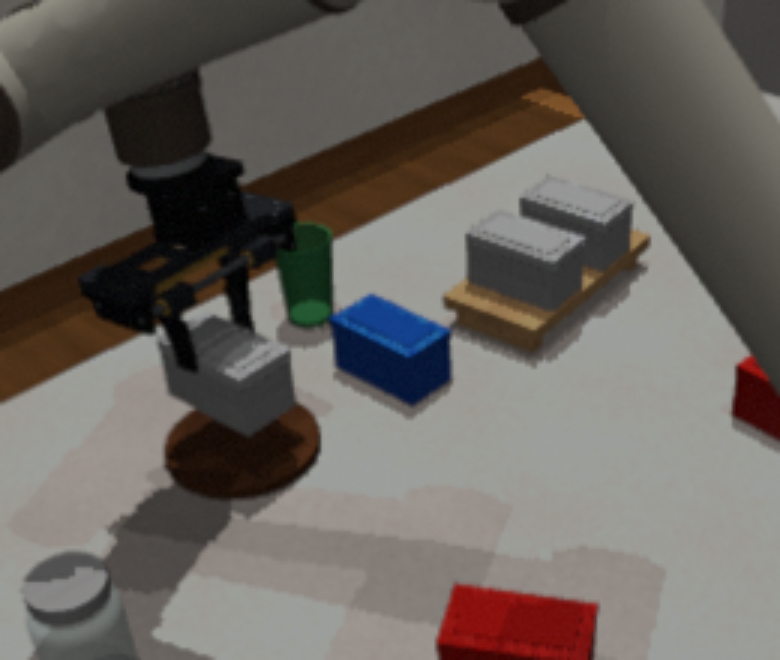

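View pics/F2.png

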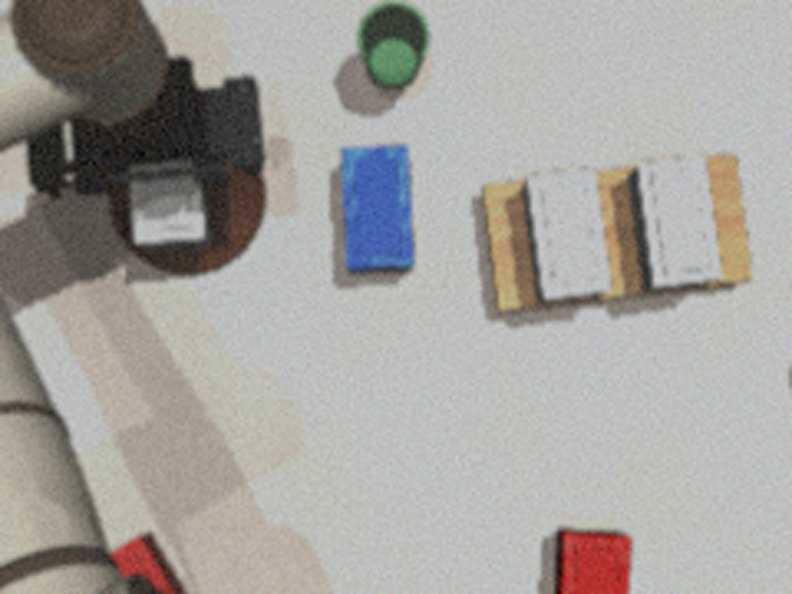

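```bash
python3 - <<'E'
from h import *
t=cam("top")
f=lambda L:(np.array(L)+.5)/3.3-.5+(130,90)
p=plane(t,f([(133,244),(207,238)]),.126);m=p.mean(0);print(p,m, m+.055*np.array([.99,.124]))
print(plane(t,f([(187,197)]),.014))
print(rect(plane(t,f([(528,172),(598,167),(610,293),(541,300)]),.102)),rect(plane(t,f([(638,162),(706,155),(720,282),(651,288)]),.102)))
st()
E
```

```text
[[0.59477639 0.22661881]
 [0.60111638 0.16219396]] [0.59794639 0.19440639] [0.65239639 0.20122639]
[[0.65283152 0.19638655]]
(array([ 614. , -157.6,  115.1,   62.7,    6.5]), array([ 613.7, -157.4])) (array([ 625.1, -254.8,  114.3,   61.6,    6.6]), array([ 625.3, -254.9]))
t 53.0 p [0.658  0.2005 0.0844] yaw -172.87 w 0.681 F [-0.42 -0.23 -4.87] M [ 0.043 -0.51   0.028]
```

```bash
python3 - <<'E'
from h import *
s=sense();print(np.round(s["joint_velocities"],2));print(r.finish_job())
E
```

```text
[ 0.08 -0.4   0.53  0.07  0.06 -0.03]
the job is handed in; nothing more can be done
None
```

I shook all three tins in the air from left to right, judged the middle one to be the rattler, and handed the job in at about 53 s. I am not fully certain of that choice.

**Final state**
- **Quiet tins:** the left and right tins stand upright on the riser. Their centres are about 98 mm apart, which leaves a gap of roughly 38 mm, and they are within about 2° of square across it.
- **Held tin:** the middle tin is in the gripper, with its underside about 5 cm above the board and its centre about 5 mm from the board's middle. The arm was essentially still.
- **Left alone:** the mug, jar, tumbler and the red and blue boxes were not touched.

**How I chose the rattler**
- **Evidence for the middle tin:** I judged by the shift in wrist moment when each tin was shaken one way and then the other. Only the middle tin shifted in the expected direction, and it did so every time, by about 0.02 to 0.05 N m depending on the tilt correction.
- **Doubts:** a full slide of the disc should have given about 0.13 N m, so the signal was weak. The left tin shifted by about 0.03 N m the wrong way, which I took as noise. The right tin showed almost none.

**What went less cleanly**
- **Extra handling:** the first shakes did not settle it, so I first stood the middle tin on the riser. After shaking the right tin I set it back on the counter and shook the middle one again. Then I put the right tin in its place on the riser.
- **Tilt:** the hand picked up a tilt of about 7°, partly from the shaking. I regrasped the held tin flat on the counter, and by my reckoning it ended about 2° off upright.

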